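# Prop the sagging plaster head

### The arm

A 7-joint arm with a two-finger parallel gripper is mounted at the origin on the work surface. World frame = base frame: x ahead of the robot, y to its left, z up, the work surface at z = 0. Lengths are in mm, angles in rad, forces in N, time in s.
With the tool pointing down it reaches from about 425 to 1025 mm from the base axis. Payload 9.4 kg.
Tool frame: the origin (TCP) lies midway between the tips of the shut fingers; the grasp point (between the pads) lies bot.tcp_to_grasp behind it (bot.tcp_to_grasp is the distance from the TCP to the grasp point, in mm); z points along the fingers, y is the line along which they close (so a half turn about z gives the same grasp; the last joint's range is limited). The gripper opens to 93 mm and grips with 3 to 60 N. Pads are 15 mm wide; open, the fingers measure 128 mm over their backs; the gripper's body (75 mm by 188 mm) begins 65 mm behind the grasp point.
Start: joints at [1.214, 0.599, -0.003, 1.599, 0.002, 0.943, -0.08], TCP at [200.208, -696.808, 218.618] pointing down, gripper open.
Joint ranges: [-2.57, 2.57], [-0.35, 1.97], [-1.29, 1.29], [0.11, 2.56], [-1.05, 4.19], [0.11, 1.86], [-2.63, 2.63]. Speed limits (rad/s): [2.22, 2.22, 3.01, 3.01, 3.14, 3.14, 3.14].

### API

Orientations are given as [roll, pitch, yaw] about the fixed x, y, z axes, in that order (R = Rz(yaw) Ry(pitch) Rx(roll)).
In Python, from workcell import monitor, viewer, sign_off, cut_out, place_of, bot gives the robot as it stands.
- The arm moves only by the shell command python3 -m crank 'ROWS' [FORCE]. ROWS is JSON, a list of rows, each an object of numbers: "hand": the opening, from 0 (shut) to 1 (fully open); "tx", "ty", "tz": the shift along the tool's x, y, z in cm; "yaw": the turn about the tool's z in rad. In form: [{"hand": .., "tx": .., "ty": .., "tz": .., "yaw": ..}, ...]. A call has 1 to 12 rows; each row is the pose to reach, as a shift and turn from the pose commanded when the call began, along the tool's axes at that moment; what a row does not reach only later rows make up. A row lasts 1/12 s, in which the tool goes at most 41.7 mm and 7.16 degrees, less where a joint would pass 70% of its speed; a pose out of reach is approached as far as the arm can. A call with a gripper value outside its range is refused whole. The fingers move at their own pace and stop on an object; FORCE is the grip in N (left out, the last holds). Time passes only in rows, so rows that repeat a pose let the fingers close. It gives the time, the measured TCP pose, the force, the opening and the grip force at its end, in the units of the state.
- monitor.observe(): the state, without advancing time (a new reading comes with each control period).
- viewer.get_image(name): name is "scene" or "top" or "wrist"; returns a dict with "image" (384x512x3 uint8, blue, green, red), "K" (3x3 intrinsics, pixels), "R" (3x3) and "t" (3): a world point X has camera coordinates R X + t; the wrist camera has in their place "mount" (4x4, takes a point from camera to tool coordinates, whose origin is the TCP and whose axes are the flange's). Camera axes: x right, y down, z forward; pixel columns grow to the right and rows downward; lengths in mm; the calibration is good to about 2 mm. A picture is of the moment at which its call begins: read the wrist's pose just before it. There is no depth.
- sign_off(): hands the job in; it is judged then, once.
Trained networks look in a picture, given as the dict that the camera call returned (one of the last four; its "shot" number tells which), for a name from the list of things; names that differ only in an ending like _2 or _b are one class to them, and where a whole thing is asked for, a point or a joint stands for the part that bears it (a point fixed in the world has none). Each returns a list of dicts, best first, with "score" (0 to 1); they miss things now and then, are a little off and sometimes report something else, mostly with a low value. They report only what shows in the picture. A call takes as long as a camera call. They do not tell look-alikes from the thing itself.
- cut_out(query, picture): "mask" (384x512 bool, what is visible of it).
- place_of(query, picture): "xyz" ([x, y, z] in mm, in world coordinates, good to about 4 mm: a listed point, or the origin of a listed thing).
The state is a dict: "time_s": time; "joint_positions": joint angles; "joint_velocities": joint speeds; "joint_torque": joint torques, N m; "eef_pos": TCP position; "eef_rot": TCP orientation; "force": force on the tool from outside, world axes, zero at the start; "ft_torque": the same for the moment, N m; "width": opening from 0.0 (shut) to 1.0 (fully open); "gripper_force": force on a finger pad.
Only numpy, scipy, OpenCV 4.12 (cv2) and the standard library are available. Lean on these libraries where they do the work, as an engineer would, in place of code of your own. Each camera call takes 0.05 s, during which the arm holds its last target. There are 200 camera calls.

### The job

The plaster head lying over the stack of boards has sagged on its neck pin. Take the loose wooden prop with the red tail, lay it flat on the boards between the two battens with its bevelled end towards the head, and slide it in under the head until it is fully home, bearing on the rubber buffer of the neck block that you cannot see, and carries the head. Push gently, without squashing the buffer flat, do not press or knock the head with the robot, and leave the other things on the bench where they are.

Things in the scene. Friction and masses are not known exactly. Their poses are not given: they have to be found in the camera images.
- prop: Loose pale wooden prop, 150 long x 50 wide x 30 mm thick, about 0.15 kg, lying flat on the table. Origin: centre of its underside; x points to its bevelled nose, z up. The top slopes down over the last 55 mm of the nose, from 30 to 14 mm; the other 95 mm are full thickness. The last 22 mm at the tail are painted red.
- nose (a point): Middle of the lower edge of the prop's bevelled end (75 mm ahead of the prop's origin).
- tail (a point): Centre of the prop's flat red end face (75 mm behind the prop's origin, 15 mm above its underside).
- stand: Fixed stack of two boards, 550 x 170 mm, carrying a white reclining plaster figure. Origin on the table straight below the nominal face of the neck block's buffer; x runs along the lane, the way the prop is pushed (towards the torso), z up. The top board (the lane), 44 mm above the table, starts at x = -310 mm. The torso begins at x = 36 mm.
- stop (a point): Nominal buffer face, on the lane surface; axes as the stand's. The dark wooden neck block with its rubber buffer, 56 wide, 25 mm high, is clamped up to 3 mm nearer or 19 mm farther than this, hidden under the head: feel for it. Two dark battens, 8 high, 12 mm wide, from x = -300 to 0 mm, leave a 60 mm wide lane centred on y = 0.
- buffer (a joint): Squeeze of the black rubber buffer on the neck block's face, m: 0 untouched, grows as the prop is pressed against it, 3 N per mm, solid at 0.012. More than 0.008 (24 N) is too hard a push. Friction under the head keeps it slightly squeezed once the prop has been pushed home.
- neck (a joint): Hinge of the head on its pin (pin across the lane, 25 mm beyond the nominal buffer face and 60 mm above the lane). 0 rad: sagged, as at the start; grows as the head is lifted, about 0.045 rad when it rests flat on the prop fully inserted.
- head: White plaster head, face up over the lane, 164 x 100 x 120 mm, about 0.4 kg, free to turn up on its pin (its origin). Its flat underside, 56 mm wide, covers stand x = -105 to -12 mm; sagged, its outer edge is 25 mm above the lane (30 mm when propped). The top is 145 mm above the lane.
- crown (a point): Outermost point of the head's rounded crown, which overhangs the lane out to stand x = -164 mm, about 88 mm above the lane when sagged; the fully home prop's tail (x = -153 to -131 mm) ends well under it, so an upright tool does not fit.
- jar: Glass jar with steel lid, 72 mm across, 100 mm high, beyond the figure. Origin: centre of its base.
- brush: Brush, 190 mm long, lying beside the stand. Origin at its underside.
- spatula: Spatula, 200 mm long, lying on the robot's side of the stand. Origin at its underside.
- bowl: Blue plaster bowl, 110 mm across, 50 mm high. Origin: centre of its base.
- hammer: Hammer lying near the robot. Origin at its underside.
- offcut: Offcut of board, 70 x 120 x 22 mm. Origin: centre of its underside.
Mind the look-alikes: they are no part of the job. What is shaped like the prop but blue or orange is not meant.

How it is judged:
By the outcome, as a careful person would: the job done as asked, in the order asked, and still so for the second after the job is handed in, with the robot touching nothing.
It also fails if it takes over 54 s, if anything falls off the work surface, if the arm or the gripper's body presses on something with over 40 N, if the wrist force passes 120 N, or if a joint passes its speed limit or range.

## Working session

There is one attempt and no reset: what is moved stays moved. The work goes in short steps, Python scripts to look and compute and a shell command to move; the robot and the scene stay as the last step left them, time stands still between calls to the robot, and variables do not carry over. Pictures are saved under pics/ and viewed, at most 10 in all, crops included, and the job is handed in when it is done.

```bash
mkdir -p pics; ls; python3 - <<'E'
from workcell import monitor, viewer, cut_out, place_of, bot
import cv2,numpy as np
print(bot.tcp_to_grasp); s=monitor.observe(); print(s)
for n in("scene","top"):
    p=viewer.get_image(n); cv2.imwrite(f"pics/{n}0.png",p["image"])
    print(n,p["K"].tolist(),np.round(p["R"],4).tolist(),p["t"])
    for q in("prop","nose","tail","stand","stop","crown","head"):
        try: print(q,[(np.round(d["xyz"],0).tolist(),round(d["score"],2)) for d in place_of(q,p)][:5])
        except Exception as e: print(q,e)
E
```

```text
pics
18.8
{'time_s': 0.0, 'joint_positions': array([ 1.21433039,  0.60014497, -0.00254227,  1.60008718,  0.00184934,
        0.94285436, -0.07980408]), 'joint_velocities': array([ 1.29156548e-03, -1.14497666e-03,  1.31940467e-04,  1.09686518e-03,
        1.82850158e-04, -2.73082724e-05, -8.04893765e-04]), 'joint_torque': array([ 8.62167853e-04, -7.65064144e+01,  1.49725210e+00, -2.52354777e+01,
       -5.25294011e-02,  1.67013874e-02,  1.48605891e-04]), 'eef_pos': array([ 200.04185208, -696.3867521 ,  217.7608858 ]), 'eef_rot': array([-3.14011052e+00,  1.77878053e-04,  2.79848647e-01]), 'force': array([ 0.49124661,  0.24556059, -0.47950015]), 'ft_torque': array([-0.04388389,  0.03941208,  0.01826595]), 'gripper_force': 0.0, 'width': 0.9981426007852202}
scene [[447.677338337801, 0.0, 264.332565180746], [0.0, 447.677338337801, 185.85239103920898], [0.0, 0.0, 1.0]] [[0.592, 0.8058, 0.0143], [0.6023, -0.4306, -0.6722], [-0.5355, 0.4066, -0.7402]] [-302.30253884 -269.48018574 1637.79608265]
prop [([544.0, -372.0, -5.0], 0.88), ([358.0, -20.0, 3.0], 0.61), ([454.0, -190.0, 1.0], 0.56)]
nos
[... 553 characters left out ...]
0.0025, -0.1372], [0.1372, 0.0132, -0.9904]] [ -15.97771225  523.0909671  1228.10549867]
prop [([544.0, -375.0, -4.0], 0.9), ([454.0, -194.0, 1.0], 0.86), ([355.0, -25.0, 0.0], 0.81), ([783.0, 263.0, -2.0], 0.36)]
nose [([468.0, -118.0, 1.0], 0.9), ([578.0, -305.0, 5.0], 0.83), ([511.0, -439.0, 14.0], 0.74), ([419.0, 18.0, 1.0], 0.7), ([605.0, 207.0, 42.0], 0.65)]
tail [([510.0, -438.0, 12.0], 0.97), ([293.0, -58.0, 14.0], 0.89), ([440.0, -266.0, 15.0], 0.83)]
stand [([607.0, 207.0, -2.0], 0.63)]
stop [([606.0, 206.0, 42.0], 0.67), ([512.0, -439.0, 12.0], 0.5), ([604.0, 207.0, -3.0], 0.34)]
crown [([601.0, 45.0, 128.0], 0.64)]
head [([609.0, 234.0, 104.0], 0.61), ([277.0, 394.0, 1.0], 0.16)]
```

View pics/scene0.png

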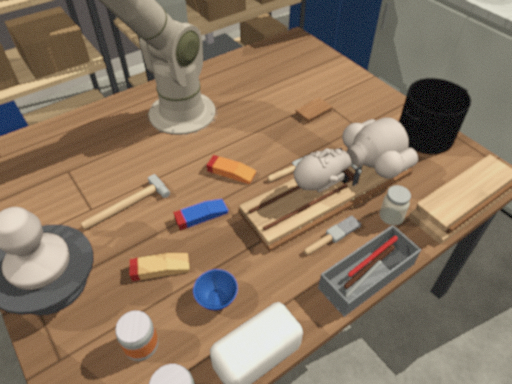

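View pics/top0.png

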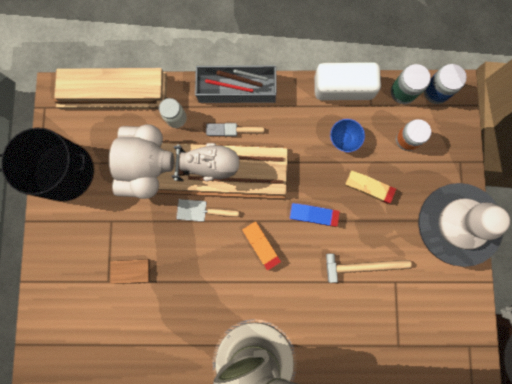

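The prop is the pale block with the red tail, at scene (160,265) and top (371,187), around (544,-373). The look-alikes are blue at top (315,214) and orange at top (261,245). The tool must lean under the crown and the moves only offer yaw, so I'll check the command's usage, measure the lane direction and take the close crop.

```bash
python3 -m crank; cat > h.py <<'E'
import numpy as np
from scipy.spatial.transform import Rotation as Ro
def ray(p,u,v,z):
    K,R,t=np.array(p["K"]),np.array(p["R"]),np.array(p["t"])
    d=R.T@np.linalg.inv(K)@[u,v,1]; c=-R.T@t
    return c+d*(z-c[2])/d[2]
def proj(p,X):
    q=np.array(p["K"])@(np.array(p["R"])@np.array(X,float)+np.array(p["t"])); return q[:2]/q[2]
E
python3 - <<'E'
from workcell import viewer,cut_out
from h import *
import cv2
a=viewer.get_image("top"); b=viewer.get_image("scene")
m=[d for d in cut_out("prop",a)]
for d in m[:4]:
    k=d["mask"].astype(np.uint8); c,sz,an=cv2.minAreaRect(cv2.findNonZero(k))
    print(round(d["score"],2),c,sz,an, [np.round(ray(a,*q,25)[:2]).tolist() for q in cv2.boxPoints((c,sz,an))])
A=cv2.resize(a["image"][110:230,90:410],None,fx=2.5,fy=2.5,interpolation=2)
B=cv2.resize(b["image"][130:290,110:430],None,fx=2.5,fy=2.5,interpolation=2)
cv2.imwrite("pics/c1.png",cv2.resize(A,(800,300))); 
C=np.vstack([cv2.resize(A,(640,240)),cv2.resize(B,(640,320))]); cv2.imwrite("pics/crop.png",C)
E
```

```text
0.91 (261.1875915527344, 245.38504028320312) (47.77317428588867, 16.089412689208984) 58.49573516845703 [[407.0, 39.0], [434.0, -5.0], [307.0, -83.0], [281.0, -40.0]]
0.87 (370.59930419921875, 186.6815185546875) (48.332183837890625, 18.290088653564453) 24.443954467773438 [[548.0, -290.0], [602.0, -316.0], [537.0, -454.0], [483.0, -428.0]]
0.8 (314.47601318359375, 214.63198852539062) (48.03074645996094, 16.457462310791016) 10.30484676361084 [[441.0, -112.0], [493.0, -122.0], [465.0, -271.0], [414.0, -261.0]]
0.52 (198.5, 161.0) (177.0, 74.0) 0.0 [[508.0, 463.0], [754.0, 476.0], [751.0, -108.0], [507.0, -105.0]]invalid input
```

View pics/crop.png

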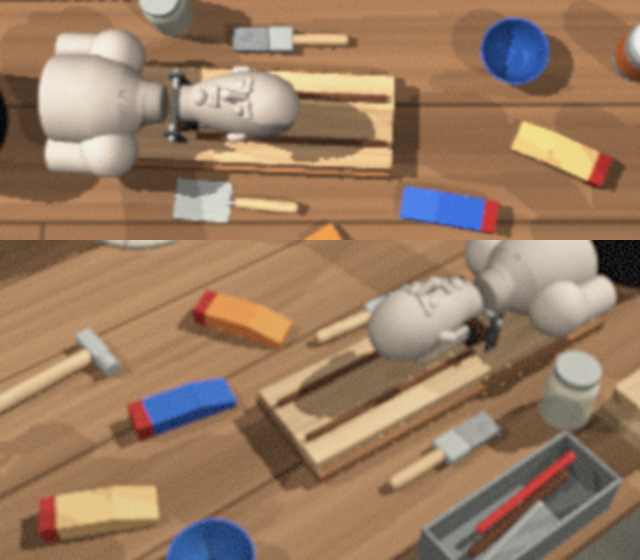

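The crop confirms the choice: the pale block with the red tail at the lower left of the second view, bevel pointing away from the red. The dark battens show as two thin strips in front of the crown. Next I'll fit the lane from those battens.

```bash
python3 - <<'E'
from workcell import viewer,place_of
from h import *
import cv2
for n in("top","scene"):
    p=viewer.get_image(n); g=p["image"].astype(float)
    # sample in world grid on lane top z=52
    O=np.array([604,206.]); 
    best=[]
    res=[]
    for s in np.arange(-285,-175,5):
        prof=[]
        ys=np.arange(-75,75.1,1.0)
        for y in ys:
            X=[O[0]-y,O[1]+s,50]
            u,v=proj(p,X); prof.append(cv2.getRectSubPix(p["image"],(1,1),(float(u),float(v)))[0,0].mean())
        prof=np.array(prof); 
        w=np.clip(np.median(prof)-prof-15,0,None)
        L=ys<0
        if w[L].sum()>0 and w[~L].sum()>0: res.append((s,(ys*w)[L].sum()/w[L].sum(),(ys*w)[~L].sum()/w[~L].sum()))
        if s in(-255,-205): print(n,s,prof[::5].round().astype(int).tolist())
    r=np.array(res); print(n,len(r),r[::4].round(1).tolist()); 
    for k in(1,2): print(np.polyfit(r[:,0]+240,r[:,k],1).round(4))
E
```

```text
top -255 [118, 112, 131, 196, 209, 208, 206, 202, 178, 110, 82, 130, 192, 180, 145, 116, 114, 107, 104, 106, 105, 107, 105, 75, 49, 55, 110, 171, 195, 200, 194]
top -205 [116, 115, 176, 208, 210, 207, 205, 198, 153, 85, 66, 102, 121, 107, 109, 107, 105, 105, 105, 104, 106, 107, 91, 57, 45, 73, 106, 114, 118, 136, 184]
top 22 [[-285.0, -41.0, 47.6], [-265.0, -28.8, 36.6], [-245.0, -24.6, 45.6], [-225.0, -24.6, 44.7], [-205.0, -26.0, 43.8], [-185.0, -27.7, 43.2]]
[  0.1081 -29.3548]
[1.59000e-02 4.34197e+01]
scene -255 [127, 173, 196, 196, 195, 195, 189, 173, 110, 86, 110, 147, 150, 126, 110, 110, 106, 102, 102, 108, 107, 104, 81, 52, 46, 93, 155, 185, 187, 182, 169]
scene -205 [146, 188, 198, 198, 196, 191, 185, 157, 98, 88, 96, 110, 110, 105, 107, 105, 106, 105, 106, 104, 106, 96, 68, 48, 53, 92, 114, 121, 149, 174, 156]
scene 22 [[-285.0, -33.6, 44.1], [-265.0, -28.4, 31.3], [-245.0, -30.1, 42.5], [-225.0, -29.9, 41.5], [-205.0, -29.7, 41.0], [-185.0, -30.7, 40.1]]
[ 1.23000e-02 -3.04222e+01]
[ 0.0455 39.0706]
```

```bash
python3 -m crank '[{"ty":-4},{"ty":-8},{"ty":-12},{"ty":-16},{"ty":-20},{"ty":-24},{"ty":-28},{"ty":-32},{"ty":-36},{"ty":-40},{"ty":-44},{"ty":-44}]'
```

```text
schema error: expected keys hand, tx, ty, tz, yaw
```

```bash
python3 -m crank '[{"hand":1,"tx":0,"ty":-4,"tz":0,"yaw":0},{"hand":1,"tx":0,"ty":-8,"tz":0,"yaw":0},{"hand":1,"tx":0,"ty":-12,"tz":0,"yaw":0},{"hand":1,"tx":0,"ty":-16,"tz":0,"yaw":0},{"hand":1,"tx":0,"ty":-20,"tz":0,"yaw":0},{"hand":1,"tx":0,"ty":-24,"tz":0,"yaw":0},{"hand":1,"tx":0,"ty":-28,"tz":0,"yaw":0},{"hand":1,"tx":0,"ty":-32,"tz":0,"yaw":0},{"hand":1,"tx":0,"ty":-36,"tz":0,"yaw":0},{"hand":1,"tx":0,"ty":-40,"tz":0,"yaw":0},{"hand":1,"tx":0,"ty":-44,"tz":0,"yaw":0},{"hand":1,"tx":0,"ty":-44,"tz":0,"yaw":0}]'; python3 -c "
from workcell import monitor;s=monitor.observe();print(s['joint_positions'].round(3),s['eef_pos'],s['eef_rot'])"
```

```text
time_s: 2.05
eef_pos: [75.1, -266.2, 218.0]
eef_rot: [-3.136, 0.001, 0.28]
force: [-1.3, 1.4, -1.0]
width: 0.998
gripper_force: 0.0
[ 1.144  0.055 -0.058  2.516  0.006  0.576 -0.21 ] [  75.14286792 -266.23045518  217.99513101] [-3.13616281e+00  1.41042826e-03  2.79852019e-01]
```

```bash
python3 -m crank '[{"hand":1,"tx":0,"ty":-2,"tz":0,"yaw":0},{"hand":1,"tx":0,"ty":-4,"tz":0,"yaw":0},{"hand":1,"tx":0,"ty":-5,"tz":0,"yaw":0},{"hand":1,"tx":0,"ty":-5,"tz":0,"yaw":0}]'; python3 -c "
from workcell import monitor;s=monitor.observe();print(s['joint_positions'].round(3),s['eef_pos'],s['eef_rot'])"
```

```text
time_s: 2.38
eef_pos: [66.4, -230.7, 219.1]
eef_rot: [3.141, -0.0, 0.283]
force: [-0.2, -0.3, -0.1]
width: 1.001
gripper_force: 0.0
[ 1.533  0.013 -0.474  2.558  0.011  0.571 -0.238] [  66.38773298 -230.74326989  219.07652289] [ 3.14082650e+00 -2.61487913e-04  2.82565508e-01]
```

```bash
python3 -m crank '[{"hand":1,"tx":0,"ty":4,"tz":0,"yaw":0},{"hand":1,"tx":0,"ty":8,"tz":0,"yaw":0},{"hand":1,"tx":0,"ty":12,"tz":0,"yaw":0},{"hand":1,"tx":0,"ty":16,"tz":0,"yaw":0},{"hand":1,"tx":0,"ty":20,"tz":0,"yaw":0},{"hand":1,"tx":0,"ty":24,"tz":0,"yaw":0},{"hand":1,"tx":0,"ty":28,"tz":0,"yaw":0},{"hand":1,"tx":0,"ty":32,"tz":0,"yaw":0},{"hand":1,"tx":0,"ty":36,"tz":0,"yaw":0},{"hand":1,"tx":0,"ty":40,"tz":0,"yaw":0},{"hand":1,"tx":0,"ty":44,"tz":0,"yaw":0},{"hand":1,"tx":0,"ty":48,"tz":0,"yaw":0}]'; python3 -m crank '[{"hand":1,"tx":0,"ty":4,"tz":0,"yaw":0},{"hand":1,"tx":0,"ty":8,"tz":0,"yaw":0},{"hand":1,"tx":0,"ty":12,"tz":0,"yaw":0},{"hand":1,"tx":0,"ty":16,"tz":0,"yaw":0},{"hand":1,"tx":0,"ty":20,"tz":0,"yaw":0},{"hand":1,"tx":0,"ty":24,"tz":0,"yaw":0},{"hand":1,"tx":0,"ty":28,"tz":0,"yaw":0},{"hand":1,"tx":0,"ty":32,"tz":0,"yaw":0},{"hand":1,"tx":0,"ty":36,"tz":0,"yaw":0},{"hand":1,"tx":0,"ty":40,"tz":0,"yaw":0},{"hand":1,"tx":0,"ty":40,"tz":0,"yaw":0}]'; python3 -c "
from workcell import monitor;s=monitor.observe();print(s['joint_positions'].round(3),s['eef_pos'],s['eef_rot'])"
```

```text
time_s: 3.38
eef_pos: [198.7, -694.6, 218.4]
eef_rot: [-3.141, -0.001, 0.279]
force: [0.4, 0.8, 0.3]
width: 1.0
gripper_force: 0.0
time_s: 4.3
eef_pos: [295.9, -1002.5, 215.6]
eef_rot: [-3.135, 0.021, 0.317]
force: [0.9, -0.2, 0.3]
width: 1.003
gripper_force: 0.0
[ 1.278  1.223 -0.552  0.236  0.543  1.724 -0.097] [  295.88265264 -1002.50289725   215.62694666] [-3.13526464  0.02112814  0.31652115]
```

```bash
python3 -m crank '[{"hand":1,"tx":0,"ty":4,"tz":0,"yaw":0},{"hand":1,"tx":0,"ty":8,"tz":0,"yaw":0},{"hand":1,"tx":0,"ty":12,"tz":0,"yaw":0},{"hand":1,"tx":0,"ty":16,"tz":0,"yaw":0},{"hand":1,"tx":0,"ty":20,"tz":0,"yaw":0},{"hand":1,"tx":0,"ty":20,"tz":0,"yaw":0}]'; python3 -c "
from workcell import monitor;s=monitor.observe();print(s['joint_positions'].round(3),s['eef_pos'],s['eef_rot'])"
python3 -m crank '[{"hand":1,"tx":0,"ty":-4,"tz":0,"yaw":0},{"hand":1,"tx":0,"ty":-8,"tz":0,"yaw":0},{"hand":1,"tx":0,"ty":-12,"tz":0,"yaw":0},{"hand":1,"tx":0,"ty":-16,"tz":0,"yaw":0},{"hand":1,"tx":0,"ty":-20,"tz":0,"yaw":0},{"hand":1,"tx":0,"ty":-20,"tz":0,"yaw":0}]'; python3 -c "
from workcell import monitor;s=monitor.observe();print(s['joint_positions'].round(3),s['eef_pos'],s['eef_rot'])"
```

```text
time_s: 4.8
eef_pos: [305.0, -997.1, 237.1]
eef_rot: [-3.128, 0.018, 0.32]
force: [0.2, 0.2, 0.7]
width: 1.003
gripper_force: 0.0
[ 1.277  1.262 -1.294  0.11   1.279  1.862 -0.08 ] [ 305.01947014 -997.08692509  237.1228948 ] [-3.12824372  0.01809779  0.31976919]
time_s: 5.3
eef_pos: [247.8, -823.3, 240.2]
eef_rot: [-3.126, 0.014, 0.319]
force: [0.8, 0.1, 2.4]
width: 0.998
gripper_force: 0.0
[ 1.683  1.043 -1.27   1.134  0.973  1.573 -0.616] [ 247.83616979 -823.29563823  240.23376599] [-3.12635451  0.01415211  0.31879777]
```

```bash
cat >> h.py <<'E'
def delta(s,T,yaw):
    R=Ro.from_euler('xyz',s['eef_rot']).as_matrix()
    d=R.T@(np.array(T,float)-s['eef_pos'])/10
    dy=-((yaw-s['eef_rot'][2]+np.pi)%(2*np.pi)-np.pi)
    return d.round(2),round(dy,3)
E
python3 -c "
from h import *;from workcell import monitor;s=monitor.observe();print(delta(s,[526,-409,190],1.126),s['eef_rot'])"
```

```text
(array([ 39.47, -30.55,   4.93]), np.float64(-0.807)) [-3.12635451  0.01415211  0.31879777]
```

```bash
python3 -m crank '[{"hand":1,"tx":0,"ty":-4,"tz":0,"yaw":0},{"hand":1,"tx":0,"ty":-8,"tz":0,"yaw":0},{"hand":1,"tx":0,"ty":-12,"tz":0,"yaw":0},{"hand":1,"tx":0,"ty":-16,"tz":0,"yaw":0},{"hand":1,"tx":0,"ty":-20,"tz":0,"yaw":0},{"hand":1,"tx":0,"ty":-24,"tz":0,"yaw":0},{"hand":1,"tx":2,"ty":-27.5,"tz":0,"yaw":-0.1},{"hand":1,"tx":5,"ty":-30.5,"tz":0,"yaw":-0.2},{"hand":1,"tx":9,"ty":-30.5,"tz":0,"yaw":-0.3},{"hand":1,"tx":13,"ty":-30.5,"tz":0,"yaw":-0.4},{"hand":1,"tx":17,"ty":-30.5,"tz":0,"yaw":-0.5},{"hand":1,"tx":21,"ty":-30.5,"tz":0,"yaw":-0.6}]'
python3 -c "
from h import *;from workcell import monitor;s=monitor.observe();print(delta(s,[526,-409,190],1.126),s['eef_rot'])"
```

```text
time_s: 6.3
eef_pos: [353.6, -469.4, 242.0]
eef_rot: [-3.122, 0.005, 0.923]
force: [0.4, -1.6, -0.1]
width: 1.0
gripper_force: 0.0
(array([15.25, 10.21,  4.92]), np.float64(-0.203)) [-3.1216638   0.0054813   0.92316943]
```

```bash
python3 -m crank '[{"hand":1,"tx":3.3,"ty":2.2,"tz":0,"yaw":-0.1},{"hand":1,"tx":6.6,"ty":4.4,"tz":1,"yaw":-0.2},{"hand":1,"tx":10,"ty":6.6,"tz":3,"yaw":-0.203},{"hand":1,"tx":13,"ty":8.8,"tz":5,"yaw":-0.203},{"hand":1,"tx":15.25,"ty":10.2,"tz":5,"yaw":-0.203},{"hand":1,"tx":15.25,"ty":10.2,"tz":5,"yaw":-0.203}]'
python3 - <<'E'
from h import *; from workcell import monitor,viewer,cut_out,place_of
import cv2
s=monitor.observe(); w=viewer.get_image("wrist"); M=np.array(w["mount"])
R=Ro.from_euler('xyz',s['eef_rot']).as_matrix(); T=np.eye(4);T[:3,:3]=R;T[:3,3]=s['eef_pos']
C=np.linalg.inv(T@M); p=dict(K=w["K"],R=C[:3,:3],t=C[:3,3])
print(M.round(2).tolist(), s['eef_pos'],s['eef_rot'])
for q in("prop","nose","tail"): print(q,[(d["xyz"],d["score"]) for d in place_of(q,w)][:2])
for d in cut_out("prop",w)[:1]:
    r=cv2.minAreaRect(cv2.findNonZero(d["mask"].astype(np.uint8))); print(d["score"],r,[ray(p,*q,28)[:2].round(1).tolist() for q in cv2.boxPoints(r)])
cv2.imwrite("pics/w1.png",w["image"])
t=viewer.get_image("top")
for q in("prop","nose","tail"): print(q,[(np.round(d["xyz"],1).tolist(),d["score"]) for d in place_of(q,t)][:4])
E
```

```text
time_s: 6.8
eef_pos: [530.0, -405.3, 187.9]
eef_rot: [-3.121, -0.003, 1.129]
force: [-0.6, 0.8, 0.8]
width: 1.002
gripper_force: 0.0
[[-0.0, -0.96, -0.27, 73.87], [1.0, -0.0, 0.0, 0.69], [-0.0, -0.27, 0.96, -167.64], [0.0, 0.0, 0.0, 1.0]] [ 529.96004864 -405.34554924  187.90777627] [-3.12109677 -0.00320978  1.12872106]
prop [([452.4, -188.6, -0.8], 0.7), ([544.7, -371.1, -0.2], 0.65)]
nose [([576.5, -303.3, 0.1], 0.62)]
tail [([510.6, -440.4, 19.3], 0.93), ([447.7, -263.2, 17.3], 0.87)]
0.89 ((255.5, 142.49996948242188), (44.99999237060547, 132.99996948242188), 0.0) [[488.5, -428.6], [555.1, -294.8], [598.3, -315.4], [537.4, -451.4]]
prop [([544.5, -374.6, -2.4], 0.79), ([453.1, -189.7, 1.8], 0.7)]
nose [([578.8, -304.5, 2.1], 0.7), ([417.4, 18.8, 2.6], 0.67), ([471.2, -117.5, -1.7], 0.59), ([610.0, 233.8, 102.2], 0.43)]
tail [([511.9, -440.4, 13.5], 0.88), ([438.7, -264.7, 11.1], 0.7), ([290.9, -61.9, 11.8], 0.66)]
```

View pics/w1.png

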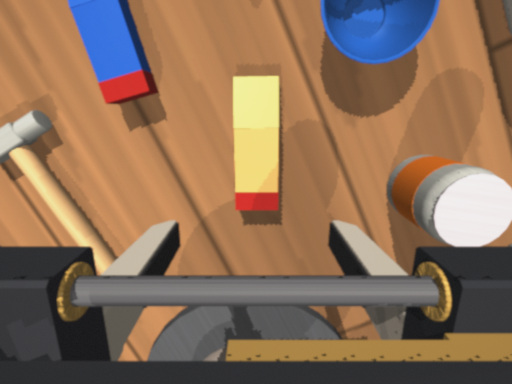

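The wrist view shows the pale prop upright in the image, cols 233–279 and rows 76–210, with the red tail at the bottom, square to the fingers. Descending.

```bash
python3 -c "
from h import *;from workcell import monitor;s=monitor.observe();print(delta(s,[527,-408.5,13],1.126))"
```

```text
(array([ 0.45,  0.49, 17.6 ]), np.float64(-0.004))
```

```bash
python3 -m crank '[{"hand":1,"tx":0,"ty":0,"tz":4,"yaw":0},{"hand":1,"tx":0.2,"ty":0.2,"tz":8,"yaw":0},{"hand":1,"tx":0.4,"ty":0.4,"tz":12,"yaw":0},{"hand":1,"tx":0.4,"ty":0.5,"tz":15,"yaw":0},{"hand":1,"tx":0.4,"ty":0.5,"tz":17,"yaw":0},{"hand":1,"tx":0.4,"ty":0.5,"tz":17.6,"yaw":0},{"hand":1,"tx":0.4,"ty":0.5,"tz":17.6,"yaw":0},{"hand":0,"tx":0.4,"ty":0.5,"tz":17.6,"yaw":0},{"hand":0,"tx":0.4,"ty":0.5,"tz":17.6,"yaw":0},{"hand":0,"tx":0.4,"ty":0.5,"tz":17.6,"yaw":0},{"hand":0,"tx":0.4,"ty":0.5,"tz":17.6,"yaw":0},{"hand":0,"tx":0.4,"ty":0.5,"tz":17.6,"yaw":0}]' 20
python3 -c "
from h import *;from workcell import monitor;s=monitor.observe();print(s['eef_pos'],s['eef_rot'],s['width'])"
```

```text
time_s: 8.25
eef_pos: [528.2, -408.2, 13.7]
eef_rot: [-3.123, 0.003, 1.124]
force: [-0.4, 0.0, -0.3]
width: 0.692
gripper_force: 0.0
[ 528.16159776 -408.21655226   13.66342244] [-3.12293532e+00  2.87752895e-03  1.12371477e+00] 0.6918390992446444
```

Fingers still closing. I'll let them finish, then lift.

```bash
python3 -m crank '[{"hand":0,"tx":0,"ty":0,"tz":0,"yaw":0},{"hand":0,"tx":0,"ty":0,"tz":0,"yaw":0},{"hand":0,"tx":0,"ty":0,"tz":0,"yaw":0},{"hand":0,"tx":0,"ty":0,"tz":0,"yaw":0},{"hand":0,"tx":0,"ty":0,"tz":-3,"yaw":0},{"hand":0,"tx":0,"ty":0,"tz":-7,"yaw":0},{"hand":0,"tx":0,"ty":0,"tz":-11,"yaw":0},{"hand":0,"tx":0,"ty":0,"tz":-11,"yaw":0}]'
python3 -c "
from h import *;from workcell import monitor;s=monitor.observe();o=np.array([604,206]);u=np.array([np.cos(1.536),np.sin(1.536)])
T=o-225*u;print(T,delta(s,[*T,150],1.536),s['eef_pos'])"
```

```text
time_s: 8.92
eef_pos: [533.7, -408.5, 130.1]
eef_rot: [-3.131, 0.002, 1.124]
force: [1.4, 0.9, -0.8]
width: 0.536
gripper_force: 20.0
[596.17240628 -18.8638005 ] (array([ 37.84, -11.21,  -1.94]), np.float64(-0.412)) [ 533.66185842 -408.54576091  130.0743075 ]
```

```bash
python3 -m crank '[{"hand":0,"tx":3.5,"ty":-1,"tz":-1,"yaw":0},{"hand":0,"tx":7,"ty":-2,"tz":-2,"yaw":-0.05},{"hand":0,"tx":11,"ty":-3,"tz":-2,"yaw":-0.1},{"hand":0,"tx":15,"ty":-4.3,"tz":-2,"yaw":-0.15},{"hand":0,"tx":19,"ty":-5.5,"tz":-2,"yaw":-0.2},{"hand":0,"tx":23,"ty":-6.7,"tz":-2,"yaw":-0.25},{"hand":0,"tx":27,"ty":-8,"tz":-2,"yaw":-0.3},{"hand":0,"tx":31,"ty":-9.2,"tz":-2,"yaw":-0.35},{"hand":0,"tx":34,"ty":-10.2,"tz":-2,"yaw":-0.412},{"hand":0,"tx":35,"ty":-10.5,"tz":-2,"yaw":-0.412},{"hand":0,"tx":35,"ty":-10.5,"tz":-2,"yaw":-0.412}]'
python3 - <<'E'
from h import *; from workcell import monitor,viewer
import cv2
s=monitor.observe(); print(s['eef_pos'],s['eef_rot'])
w=viewer.get_image("wrist"); t=viewer.get_image("top")
C=np.vstack([w["image"][:250],cv2.resize(t["image"][115:215,110:310],(512,256),interpolation=2)]); cv2.imwrite("pics/w2.png",C)
o=np.array([604,206]);u=np.array([np.cos(1.536),np.sin(1.536)])
print(delta(s,[*(o-225*u),110],1.536))
M=np.array(w["mount"]);R=Ro.from_euler('xyz',s['eef_rot']).as_matrix(); T=np.eye(4);T[:3,:3]=R;T[:3,3]=s['eef_pos']
Cc=np.linalg.inv(T@M); p=dict(K=w["K"],R=Cc[:3,:3],t=Cc[:3,3])
v=np.array([-u[1],u[0]])
for x in(-280,-180,-130):
    for y in(-42,-30,30,42): print(x,y,proj(p,[*(o+x*u+y*v),52]).round(0),end=' ')
    print()
E
```

```text
time_s: 9.83
eef_pos: [586.1, -48.1, 143.1]
eef_rot: [-3.12, -0.0, 1.539]
force: [-0.7, -4.0, -2.5]
width: 0.534
gripper_force: 20.0
[586.13670006 -48.05454476 143.05389958] [-3.12020662e+00 -3.91826453e-05  1.53855795e+00]
(array([2.95, 0.98, 3.29]), np.float64(0.003))
-280 -42 [308. 219.] -280 -30 [296. 219.] -280 30 [233. 218.] -280 42 [221. 218.] 
-180 -42 [315. 110.] -180 -30 [301. 110.] -180 30 [231. 110.] -180 42 [217. 110.] 
-130 -42 [318.  46.] -130 -30 [303.  47.] -130 30 [230.  47.] -130 42 [215.  47.]
```

View pics/w2.png

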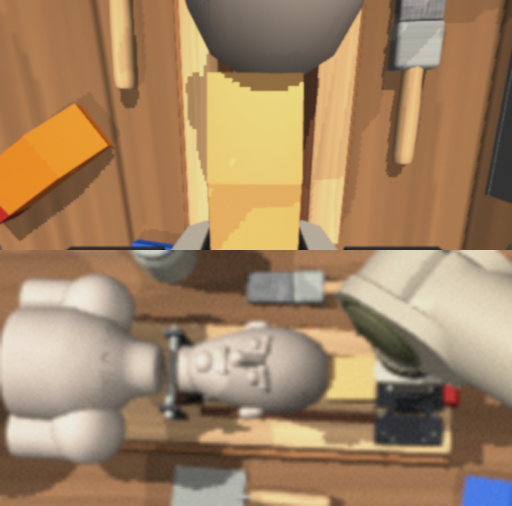

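Right batten at cols 303–318 matches the lane estimate. The nose at row 72 is right at the crown at this height, so I'm backing off before lowering.

```bash
python3 -m crank '[{"hand":0,"tx":-2.5,"ty":0.3,"tz":0,"yaw":0},{"hand":0,"tx":-5,"ty":0.8,"tz":0,"yaw":0},{"hand":0,"tx":-5,"ty":1.1,"tz":2,"yaw":0},{"hand":0,"tx":-5,"ty":1.1,"tz":5,"yaw":0},{"hand":0,"tx":-5,"ty":1.1,"tz":7.3,"yaw":0},{"hand":0,"tx":-5,"ty":1.1,"tz":7.8,"yaw":0},{"hand":0,"tx":-5,"ty":1.1,"tz":7.8,"yaw":0}]'
python3 - <<'E'
from h import *; from workcell import monitor,viewer,place_of
s=monitor.observe(); print(s['force'],s['eef_rot'])
o=np.array([604,206]);u=np.array([np.cos(1.536),np.sin(1.536)])
print(delta(s,[*(o-225*u),59],1.536))
t=viewer.get_image("scene"); print([(d["xyz"],d["score"]) for q in("crown","head") for d in place_of(q,t)[:1]])
E
```

```text
time_s: 10.52
eef_pos: [593.8, -97.4, 64.0]
eef_rot: [-3.12, -0.007, 1.536]
force: [-0.2, 0.6, -1.3]
width: 0.539
gripper_force: 20.0
[-0.18301174  0.57086575 -1.34832059] [-3.11973753 -0.00684662  1.53604582]
(array([ 7.85, -0.02,  0.56]), np.float64(0.0))
[([599.3, 41.3, 135.1], 0.91), ([606.9, 234.4, 105.8], 0.81)]
```

```bash
python3 -m crank '[{"hand":0,"tx":2.5,"ty":0,"tz":0,"yaw":0},{"hand":0,"tx":5,"ty":0,"tz":0,"yaw":0},{"hand":0,"tx":7,"ty":0,"tz":0,"yaw":0},{"hand":0,"tx":7.8,"ty":0,"tz":0,"yaw":0},{"hand":0,"tx":7.8,"ty":0,"tz":0.2,"yaw":0},{"hand":0,"tx":7.8,"ty":0,"tz":0.4,"yaw":0},{"hand":0,"tx":7.8,"ty":0,"tz":0.5,"yaw":0},{"hand":0,"tx":7.8,"ty":0,"tz":0.5,"yaw":0}]'

```

```text
time_s: 11.33
eef_pos: [597.1, -21.3, 60.4]
eef_rot: [-3.122, -0.005, 1.534]
force: [-0.6, -0.2, -1.6]
width: 0.537
gripper_force: 20.0
```

```bash
python3 -m crank '[{"hand":0,"tx":0,"ty":0,"tz":0.15,"yaw":0},{"hand":0,"tx":0,"ty":0,"tz":0.3,"yaw":0},{"hand":0,"tx":0,"ty":0,"tz":0.3,"yaw":0}]'

```

```text
time_s: 11.58
eef_pos: [597.1, -20.1, 57.7]
eef_rot: [-3.122, -0.006, 1.535]
force: [-1.8, -1.0, -0.4]
width: 0.534
gripper_force: 20.0
```

```bash
python3 -m crank '[{"hand":0,"tx":0,"ty":0,"tz":0.1,"yaw":0},{"hand":0.6,"tx":0,"ty":0,"tz":0.1,"yaw":0},{"hand":0.75,"tx":0,"ty":0,"tz":0.1,"yaw":0},{"hand":0.75,"tx":0,"ty":0,"tz":0.1,"yaw":0},{"hand":0.75,"tx":0,"ty":0,"tz":0.1,"yaw":0},{"hand":0.75,"tx":0,"ty":0,"tz":0.1,"yaw":0},{"hand":0.75,"tx":0,"ty":0,"tz":-2,"yaw":0},{"hand":0.75,"tx":0,"ty":0,"tz":-6,"yaw":0},{"hand":0.75,"tx":-2,"ty":0,"tz":-10,"yaw":0},{"hand":0.5,"tx":-4,"ty":0,"tz":-14,"yaw":0},{"hand":0.3,"tx":-4,"ty":0,"tz":-18,"yaw":0},{"hand":0,"tx":-4,"ty":0,"tz":-22,"yaw":0}]'
python3 - <<'E'
from h import *; from workcell import monitor,viewer,place_of
s=monitor.observe(); print(s['joint_positions'].round(2))
t=viewer.get_image("scene"); print([(q,d["xyz"].round(1) if hasattr(d["xyz"],'round') else d["xyz"],d["score"]) for q in("prop","tail") for d in place_of(q,t)[:4]])
E
```

```text
time_s: 12.58
eef_pos: [599.5, -62.5, 276.7]
eef_rot: [-3.121, -0.006, 1.534]
force: [0.5, -0.8, -0.2]
width: 0.583
gripper_force: 0.0
[ 0.77  0.69 -1.25  1.76  0.68  1.23 -0.71]
[('prop', [456.9, -190.4, 2.9], 0.9), ('prop', [361.1, -19.8, 4.2], 0.81), ('prop', [598.8, -4.6, 44.4], 0.79), ('tail', [292.8, -61.9, 15.2], 0.79), ('tail', [438.0, -266.1, 18.0], 0.7), ('tail', [598.2, -74.7, 58.2], 0.63)]
```

```bash
cat >> h.py <<'E'
def info():
    from workcell import monitor
    s=monitor.observe(); q=s['joint_positions']; R=Ro.from_euler('xyz',s['eef_rot']).as_matrix()
    e=644*np.sin(q[1])*np.array([np.cos(q[0]),-np.sin(q[0])]); 
    w=s['eef_pos']-R[:,2]*300
    f=w[:2]-e
    print("q",q.round(2),"p",s['eef_pos'].round(0),"z",R[:,2].round(3),"x",R[:,0].round(3),"fa",np.degrees(np.arctan2(f[1],f[0])).round(0),s['time_s'])
E
python3 -m crank '[{"hand":0,"tx":1,"ty":0,"tz":-4,"yaw":0},{"hand":0,"tx":2,"ty":0,"tz":-8,"yaw":0},{"hand":0,"tx":3,"ty":0,"tz":-12,"yaw":0},{"hand":0,"tx":5,"ty":0,"tz":-15,"yaw":0},{"hand":0,"tx":8,"ty":-1,"tz":-18,"yaw":0},{"hand":0,"tx":11,"ty":-2,"tz":-21,"yaw":0},{"hand":0,"tx":14,"ty":-3,"tz":-24,"yaw":0},{"hand":0,"tx":17,"ty":-4,"tz":-27,"yaw":0},{"hand":0,"tx":20,"ty":-5,"tz":-30,"yaw":0},{"hand":0,"tx":23.5,"ty":-6,"tz":-32,"yaw":0},{"hand":0,"tx":27,"ty":-7,"tz":-34,"yaw":0},{"hand":0,"tx":30,"ty":-8,"tz":-36,"yaw":0}]'; python3 -c "from h import *;info()"
```

```text
time_s: 13.73
eef_pos: [538.3, 236.4, 635.4]
eef_rot: [-3.121, -0.004, 1.535]
force: [2.0, 1.1, -0.8]
width: 0.008
gripper_force: 0.0
q [ 0.19  0.41 -1.2   1.15  0.38  1.83 -0.91] p [538. 236. 635.] z [-0.021  0.005 -1.   ] x [0.036 0.999 0.004] fa 44.0 13.7333
```

```bash
python3 -m crank '[{"hand":0,"tx":3,"ty":-2.5,"tz":0,"yaw":0},{"hand":0,"tx":6,"ty":-5,"tz":0,"yaw":0},{"hand":0,"tx":9,"ty":-7.5,"tz":0,"yaw":0},{"hand":0,"tx":12,"ty":-10.5,"tz":0,"yaw":0},{"hand":0,"tx":15,"ty":-13.5,"tz":0,"yaw":0},{"hand":0,"tx":18,"ty":-16.5,"tz":0,"yaw":0},{"hand":0,"tx":21,"ty":-19.5,"tz":0,"yaw":0},{"hand":0,"tx":23.5,"ty":-22.5,"tz":0,"yaw":0},{"hand":0,"tx":26,"ty":-25.5,"tz":0,"yaw":0},{"hand":0,"tx":28.5,"ty":-28.5,"tz":0,"yaw":0},{"hand":0,"tx":30.5,"ty":-31.5,"tz":0,"yaw":0}]'; python3 -c "from h import *;info()"
python3 -m crank '[{"hand":0,"tx":0,"ty":0,"tz":-4,"yaw":0}]'>/dev/null;python3 -c "from h import *;info()"
python3 -m crank '[{"hand":0,"tx":0,"ty":0,"tz":-4,"yaw":0}]'>/dev/null;python3 -c "from h import *;info()"
python3 -m crank '[{"hand":0,"tx":0,"ty":0,"tz":-4,"yaw":0}]'>/dev/null;python3 -c "from h import *;info()"
python3 -m crank '[{"hand":0,"tx":0,"ty":0,"tz":-4,"yaw":0}]'>/dev/null;python3 -c "from h import *;info()"
```

```text
time_s: 14.65
eef_pos: [233.2, 552.8, 641.9]
eef_rot: [-3.122, -0.003, 1.536]
force: [0.4, -0.4, -0.3]
width: 0.005
gripper_force: 0.0
q [-0.6   0.41 -1.13  1.11  0.36  1.82 -1.64] p [233. 553. 642.] z [-0.019  0.004 -1.   ] x [0.035 0.999 0.003] fa 86.0 14.65
q [-0.7   0.38 -0.97  1.08  0.29  1.84 -1.58] p [226. 557. 649.] z [-0.026 -0.011 -1.   ] x [ 0.02   1.    -0.012] fa 83.0 14.7333
q [-0.8   0.36 -0.78  1.07  0.23  1.84 -1.52] p [232. 559. 648.] z [-0.023 -0.032 -0.999] x [ 0.028  0.999 -0.032] fa 79.0 14.8167
q [-0.91  0.35 -0.6   1.06  0.18  1.84 -1.47] p [235. 561. 643.] z [-0.024 -0.055 -0.998] x [ 0.032  0.998 -0.056] fa 75.0 14.9
q [-1.01  0.34 -0.42  1.06  0.13  1.85 -1.42] p [237. 564. 640.] z [-0.025 -0.073 -0.997] x [ 0.033  0.997 -0.074] fa 72.0 14.9833
```

```bash

python3 -m crank '[{"hand":0,"tx":0,"ty":0,"tz":-4,"yaw":0}]'>/dev/null;
python3 -m crank '[{"hand":0,"tx":0,"ty":0,"tz":-4,"yaw":0}]'>/dev/null;python3 -c "from h import *;info()"
python3 -m crank '[{"hand":0,"tx":0,"ty":0,"tz":-4,"yaw":0}]'>/dev/null
python3 -m crank '[{"hand":0,"tx":0,"ty":0,"tz":-4,"yaw":0}]'>/dev/null;python3 -c "from h import *;info()"
python3 -m crank '[{"hand":0,"tx":0,"ty":0,"tz":-4,"yaw":0}]'>/dev/null
python3 -m crank '[{"hand":0,"tx":0,"ty":0,"tz":-4,"yaw":0}]'>/dev/null;python3 -c "from h import *;info()"
```

```text
q [-1.22  0.33 -0.07  1.05  0.02  1.85 -1.32] p [238. 566. 642.] z [-0.025 -0.086 -0.996] x [ 0.034  0.996 -0.087] fa 66.0 15.15
q [-1.44  0.32  0.28  1.04 -0.08  1.86 -1.22] p [237. 565. 660.] z [-0.014 -0.064 -0.998] x [ 0.035  0.997 -0.065] fa 61.0 15.3167
q [-1.51  0.28  0.38  1.01 -0.1   1.86 -1.21] p [232. 557. 695.] z [ 0.011 -0.005 -1.   ] x [ 0.035  0.999 -0.004] fa 60.0 15.4833
```

```bash

for i in 1; do :; done
python3 -m crank '[{"hand":0,"tx":0,"ty":-3.5,"tz":-2,"yaw":0}]'>/dev/null;
python3 -m crank '[{"hand":0,"tx":0,"ty":-3.5,"tz":-2,"yaw":0}]'>/dev/null;python3 -c "from h import *;info()"
python3 -m crank '[{"hand":0,"tx":0,"ty":-3.5,"tz":-2,"yaw":0}]'>/dev/null
python3 -m crank '[{"hand":0,"tx":0,"ty":-3.5,"tz":-2,"yaw":0}]'>/dev/null;python3 -c "from h import *;info()"
python3 -m crank '[{"hand":0,"tx":0,"ty":-3.5,"tz":-2,"yaw":0}]'>/dev/null
python3 -m crank '[{"hand":0,"tx":0,"ty":-3.5,"tz":-2,"yaw":0}]'>/dev/null;python3 -c "from h import *;info()"
```

```text
q [-1.69  0.23  0.44  1.04 -0.09  1.86 -1.32] p [162. 553. 716.] z [ 0.02   0.024 -1.   ] x [0.039 0.999 0.025] fa 67.0 15.65
q [-1.89  0.19  0.52  1.06 -0.08  1.86 -1.44] p [ 89. 551. 732.] z [ 0.025  0.052 -0.998] x [0.035 0.998 0.053] fa 74.0 15.8167
q [-2.11  0.17  0.62  1.06 -0.08  1.86 -1.57] p [ 18. 547. 747.] z [ 0.027  0.082 -0.996] x [0.034 0.996 0.083] fa 81.0 15.9833
```

```bash

python3 -m crank '[{"hand":0,"tx":0,"ty":-1,"tz":-4,"yaw":0}]'>/dev/null;
python3 -m crank '[{"hand":0,"tx":0,"ty":0,"tz":-4,"yaw":0}]'>/dev/null;python3 -c "from h import *;info()"
python3 -m crank '[{"hand":0,"tx":0,"ty":0,"tz":-4,"yaw":0}]'>/dev/null
python3 -m crank '[{"hand":0,"tx":0,"ty":0,"tz":-4,"yaw":0}]'>/dev/null;python3 -c "from h import *;info()"
python3 -m crank '[{"hand":0,"tx":1,"ty":0,"tz":-4,"yaw":0}]'>/dev/null
python3 -m crank '[{"hand":0,"tx":1,"ty":0,"tz":-4,"yaw":0}]'>/dev/null;python3 -c "from h import *;info()"
python3 -m crank '[{"hand":0,"tx":1,"ty":0,"tz":-4,"yaw":0}]'>/dev/null
python3 -m crank '[{"hand":0,"tx":1,"ty":0,"tz":-4,"yaw":0}]'>/dev/null;python3 -c "from h import *;info()"
```

```text
q [-2.27  0.14  0.76  1.03 -0.08  1.86 -1.58] p [  4. 535. 777.] z [ 0.028  0.142 -0.989] x [0.026 0.989 0.143] fa 83.0 16.15
q [-2.5   0.1   0.99  1.02 -0.06  1.86 -1.58] p [  7. 519. 809.] z [ 0.03   0.205 -0.978] x [0.03  0.978 0.206] fa 83.0 16.3167
q [-2.57  0.08  1.05  0.96 -0.05  1.86 -1.59] p [  7. 519. 840.] z [ 0.031  0.269 -0.963] x [0.029 0.962 0.27 ] fa 84.0 16.4833
q [-2.57  0.06  1.    0.91 -0.02  1.86 -1.62] p [  7. 516. 871.] z [ 0.03   0.333 -0.943] x [0.027 0.942 0.334] fa 86.0 16.65
```

```bash

python3 -m crank '[{"hand":0,"tx":1.2,"ty":0,"tz":-4,"yaw":0}]'>/dev/null;
python3 -m crank '[{"hand":0,"tx":1.2,"ty":0,"tz":-4,"yaw":0}]'>/dev/null
python3 -m crank '[{"hand":0,"tx":1.4,"ty":0,"tz":-3.9,"yaw":0}]'>/dev/null
python3 -m crank '[{"hand":0,"tx":1.4,"ty":0,"tz":-3.9,"yaw":0}]'>/dev/null;python3 -c "from h import *;info()"
python3 -m crank '[{"hand":0,"tx":1.6,"ty":0,"tz":-3.8,"yaw":0}]'>/dev/null
python3 -m crank '[{"hand":0,"tx":1.6,"ty":0,"tz":-3.8,"yaw":0}]'>/dev/null
python3 -m crank '[{"hand":0,"tx":1.8,"ty":0,"tz":-3.7,"yaw":0}]'>/dev/null
python3 -m crank '[{"hand":0,"tx":1.8,"ty":0,"tz":-3.7,"yaw":0}]'>/dev/null;python3 -c "from h import *;info()"
```

```text
q [-2.57  0.04  0.95  0.79  0.02  1.86 -1.64] p [  8. 513. 934.] z [ 0.024  0.456 -0.89 ] x [0.023 0.889 0.457] fa 87.0 16.9833
q [-2.57  0.03  0.96  0.66  0.02  1.86 -1.63] p [ 11. 507. 997.] z [ 0.017  0.57  -0.822] x [0.02  0.821 0.57 ] fa 86.0 17.3167
```

```bash

python3 -m crank '[{"hand":0,"tx":2,"ty":0,"tz":-3.6,"yaw":0}]'>/dev/null
python3 -m crank '[{"hand":0,"tx":2,"ty":0,"tz":-3.6,"yaw":0}]'>/dev/null
python3 -m crank '[{"hand":0,"tx":2.2,"ty":0,"tz":-3.5,"yaw":0}]'>/dev/null
python3 -m crank '[{"hand":0,"tx":2.2,"ty":0,"tz":-3.5,"yaw":0}]'>/dev/null
python3 -m crank '[{"hand":0,"tx":2.3,"ty":0,"tz":-3.4,"yaw":0}]'>/dev/null;python3 -c "
from h import *;info()
from workcell import monitor;s=monitor.observe()
for T in([300,250,600],[600,-150,350],[596,-140,130]): print(delta(s,T,0))"
```

```text
q [-2.57  0.04  1.01  0.49 -0.02  1.86 -1.61] p [  15.  491. 1074.] z [ 0.012  0.697 -0.717] x [0.018 0.717 0.697] fa 83.0 17.7333
(array([-49.74,  29.21,  17.53]), np.float64(1.545))
(array([-95.29,  60.17,   7.95]), np.float64(1.545))
(array([-109.91,   59.84,   24.42]), np.float64(1.545))
```

```bash

python3 -m crank '[{"hand":0,"tx":-3.4,"ty":2,"tz":0.5,"yaw":0},{"hand":0,"tx":-6.8,"ty":4,"tz":1,"yaw":0},{"hand":0,"tx":-10.2,"ty":6,"tz":1.5,"yaw":0},{"hand":0,"tx":-13.6,"ty":8,"tz":2,"yaw":0},{"hand":0,"tx":-17,"ty":10,"tz":2.5,"yaw":0},{"hand":0,"tx":-20.4,"ty":12,"tz":3,"yaw":0},{"hand":0,"tx":-23.8,"ty":14,"tz":3.5,"yaw":0},{"hand":0,"tx":-27.2,"ty":16,"tz":3.5,"yaw":0},{"hand":0,"tx":-30.6,"ty":18,"tz":3.5,"yaw":0},{"hand":0,"tx":-34,"ty":20,"tz":3.5,"yaw":0},{"hand":0,"tx":-37,"ty":22.5,"tz":3.5,"yaw":0},{"hand":0,"tx":-40,"ty":25,"tz":3.5,"yaw":0}]'
python3 -c "
from h import *;info()
from workcell import monitor;s=monitor.observe()
for T in([600,-150,350],): print(delta(s,T,0))"
```

```text
time_s: 18.73
eef_pos: [137.5, 348.3, 901.5]
eef_rot: [3.137, -0.752, 1.563]
force: [-0.0, -0.4, -0.5]
width: 0.001
gripper_force: 0.0
q [-1.47 -0.35  0.15  1.29 -0.12  1.46 -1.34] p [138. 348. 901.] z [ 0.01   0.683 -0.73 ] x [0.006 0.73  0.683] fa 66.0 18.7333
(array([-73.8 ,  46.6 ,   6.73]), np.float64(1.563))
```

```bash

python3 -m crank '[{"hand":0,"tx":0,"ty":4,"tz":0,"yaw":0},{"hand":0,"tx":-0.5,"ty":8,"tz":0,"yaw":0},{"hand":0,"tx":-2,"ty":11.5,"tz":0.5,"yaw":0},{"hand":0,"tx":-4,"ty":15,"tz":1,"yaw":0},{"hand":0,"tx":-6,"ty":18.5,"tz":1,"yaw":0},{"hand":0,"tx":-8.5,"ty":21.5,"tz":1.5,"yaw":0},{"hand":0,"tx":-11,"ty":24.5,"tz":1.5,"yaw":0},{"hand":0,"tx":-14,"ty":27,"tz":2,"yaw":0},{"hand":0,"tx":-17,"ty":29.5,"tz":2.5,"yaw":0},{"hand":0,"tx":-20,"ty":32,"tz":3,"yaw":0},{"hand":0,"tx":-23,"ty":34.5,"tz":3.5,"yaw":0},{"hand":0,"tx":-26,"ty":37,"tz":4,"yaw":0}]'
python3 -c "
from h import *;info()
from workcell import monitor;s=monitor.observe()
for T in([600,-150,350],): print(delta(s,T,0))"
```

```text
time_s: 19.73
eef_pos: [486.0, 189.3, 696.4]
eef_rot: [3.117, -0.746, 1.575]
force: [-0.6, 2.5, 1.2]
width: 0.008
gripper_force: 0.0
q [-1.77 -0.34  1.29  1.52 -0.33  1.36 -0.43] p [486. 189. 696.] z [ 0.022  0.678 -0.734] x [-0.003  0.735  0.679] fa 24.0 19.7333
(array([-48.46,  11.2 ,   2.67]), np.float64(1.575))
```

```bash

python3 -m crank '[{"hand":0,"tx":-3.5,"ty":1.5,"tz":0,"yaw":0},{"hand":0,"tx":-7,"ty":3,"tz":0,"yaw":0},{"hand":0,"tx":-11,"ty":4,"tz":0.5,"yaw":0},{"hand":0,"tx":-15,"ty":5,"tz":1,"yaw":0},{"hand":0,"tx":-19,"ty":6,"tz":1,"yaw":0},{"hand":0,"tx":-23,"ty":7,"tz":1.5,"yaw":0},{"hand":0,"tx":-27,"ty":8,"tz":1.5,"yaw":0},{"hand":0,"tx":-31,"ty":9,"tz":2,"yaw":0},{"hand":0,"tx":-35,"ty":10,"tz":2,"yaw":0},{"hand":0,"tx":-39,"ty":11,"tz":2.5,"yaw":0},{"hand":0,"tx":-43,"ty":11.2,"tz":2.5,"yaw":0},{"hand":0,"tx":-46,"ty":11.2,"tz":2.5,"yaw":0}]'
python3 -c "
from h import *;info()
from workcell import monitor;s=monitor.observe()
for T in([592,-145,220],): print(delta(s,T,0))"
```

```text
time_s: 20.73
eef_pos: [415.8, 28.2, 526.5]
eef_rot: [3.093, -0.729, 1.562]
force: [-0.1, 0.3, -0.5]
width: 0.003
gripper_force: 0.0
q [-1.3  -0.35  1.29  1.92 -0.41  1.27  0.07] p [416.  28. 527.] z [ 0.055  0.665 -0.745] x [0.007 0.746 0.666] fa 5.0 20.7333
(array([-33.22,  17.2 ,  12.28]), np.float64(1.562))
```

```bash

python3 -m crank '[{"hand":0,"tx":0,"ty":4,"tz":0,"yaw":0},{"hand":0,"tx":0,"ty":8,"tz":0,"yaw":0},{"hand":0,"tx":0,"ty":12,"tz":0,"yaw":0},{"hand":0,"tx":0,"ty":16,"tz":0,"yaw":0},{"hand":0,"tx":-1,"ty":19,"tz":1,"yaw":0},{"hand":0,"tx":-3,"ty":20,"tz":3,"yaw":0}]'
python3 -c "
from h import *;info()
from workcell import monitor;s=monitor.observe()
for T in([592,-145,220],): print(delta(s,T,0))"
```

```text
time_s: 21.23
eef_pos: [458.4, 63.9, 558.3]
eef_rot: [3.058, -0.714, 1.562]
force: [-0.6, 0.6, -0.6]
width: 0.004
gripper_force: 0.0
q [-1.42 -0.35  1.29  1.84 -0.38  1.23 -0.06] p [458.  64. 558.] z [ 0.089  0.652 -0.753] x [0.006 0.756 0.655] fa 10.0 21.2333
(array([-37.86,  12.49,  13.05]), np.float64(1.562))
```

```bash
python3 -c "
from h import *
from workcell import monitor;s=monitor.observe()
for T in([480,420,560],): print(delta(s,T,0))"
python3 -m crank '[{"hand":0,"tx":3,"ty":0,"tz":2.6,"yaw":0},{"hand":0,"tx":6,"ty":0.5,"tz":5.2,"yaw":0},{"hand":0,"tx":9,"ty":1,"tz":7.8,"yaw":0},{"hand":0,"tx":12,"ty":1,"tz":10.4,"yaw":0},{"hand":0,"tx":15,"ty":1,"tz":13,"yaw":0},{"hand":0,"tx":18,"ty":1,"tz":15.6,"yaw":0},{"hand":0,"tx":21,"ty":1,"tz":18.2,"yaw":0},{"hand":0,"tx":24,"ty":1,"tz":20.8,"yaw":0},{"hand":0,"tx":27,"ty":1,"tz":23.4,"yaw":0}]'
python3 -c "
from h import *;info()"
```

```text
(array([27.04, -0.08, 23.27]), np.float64(1.562))
time_s: 21.98
eef_pos: [458.9, 400.5, 567.9]
eef_rot: [3.039, -0.716, 1.564]
force: [0.2, 0.1, -0.9]
width: 0.01
gripper_force: 0.0
q [-2.18 -0.34  1.29  1.82 -0.08  0.81 -0.81] p [459. 401. 568.] z [ 0.107  0.652 -0.751] x [0.005 0.755 0.656] fa 52.0 21.9833
```

```bash
python3 -c "
from h import *
from workcell import monitor;s=monitor.observe()
for T in([900,350,500],): print(delta(s,T,0))"
python3 -m crank '[{"hand":0,"tx":-0.5,"ty":4,"tz":0,"yaw":0},{"hand":0,"tx":-1,"ty":8,"tz":0.5,"yaw":0},{"hand":0,"tx":-1.5,"ty":12,"tz":1,"yaw":0},{"hand":0,"tx":-2,"ty":16,"tz":1.5,"yaw":0},{"hand":0,"tx":-3,"ty":20,"tz":2,"yaw":0},{"hand":0,"tx":-4,"ty":24,"tz":2.5,"yaw":0},{"hand":0,"tx":-5,"ty":28,"tz":3,"yaw":0},{"hand":0,"tx":-6,"ty":32,"tz":3.5,"yaw":0},{"hand":0,"tx":-7,"ty":36,"tz":4,"yaw":0},{"hand":0,"tx":-8,"ty":40,"tz":4.5,"yaw":0},{"hand":0,"tx":-8,"ty":43,"tz":5,"yaw":0}]'
python3 -c "
from h import *;info()"
```

```text
(array([-8.03, 43.71,  6.53]), np.float64(1.564))
time_s: 22.9
eef_pos: [506.3, 308.3, 595.3]
eef_rot: [3.006, -0.715, 1.56]
force: [0.2, 0.9, 0.4]
width: 0.002
gripper_force: 0.0
q [-1.98 -0.35  1.29  1.75 -0.17  0.93 -0.61] p [506. 308. 595.] z [ 0.142  0.648 -0.748] x [0.008 0.755 0.656] fa 40.0 22.9
```

```bash
cat > fk.py <<'E'
import numpy as np, itertools
from scipy.spatial.transform import Rotation as Ro
from scipy.optimize import least_squares
lo=np.array([-2.57,-.35,-1.29,.11,-1.05,.11,-2.63]);hi=np.array([2.57,1.97,1.29,2.56,4.19,1.86,2.63])
P=[-1,-1,-1,-1,0,644,447,360,310]
def fk(q,S,g):
    h,a,o1,b,o2,L,y0=g
    A=lambda i,th: Ro.from_rotvec(np.array([0,0,1.])*th*S[i])
    B=lambda th: Ro.from_rotvec(np.array([0,1.,0])*th)
    R=A(0,q[0])*B(q[1])*A(1,q[2]); p=np.array([0,0,h])+R.apply([o1,0,a])
    R=R*B(q[3])*A(2,q[4]); p=p+R.apply([o2,0,b])
    R=R*B(q[5]); p=p+R.apply([0,0,L]); R=R*A(3,q[6]+y0)
    return p,R.as_matrix()
D=[([1.214,.600,-.0025,1.600,.002,.943,-.080],[200,-696.4,217.8],[-3.1401,0,.2798]),
([1.277,1.262,-1.294,.11,1.279,1.862,-.08],[305,-997,237],[-3.128,.018,.320]),
([.77,.69,-1.25,1.76,.68,1.23,-.71],[599.5,-62.5,276.7],[-3.121,-.006,1.534]),
([-1.47,-.35,.15,1.29,-.12,1.46,-1.34],[137.5,348.3,901.5],[3.137,-.752,1.563]),
([-1.77,-.34,1.29,1.52,-.33,1.36,-.43],[486,189.3,696.4],[3.117,-.746,1.575]),
([-2.18,-.34,1.29,1.82,-.08,.81,-.81],[458.9,400.5,567.9],[3.039,-.716,1.564]),
([-1.98,-.35,1.29,1.75,-.17,.93,-.61],[506.3,308.3,595.3],[3.006,-.715,1.56]),
([1.144,.055,-.058,2.516,.006,.576,-.21],[75.1,-266.2,218],[-3.136,.001,.28])]
def fit():
    best=None
    for S in itertools.product([-1],[1,-1],[1,-1],[1,-1]):
      for y0 in(0,np.pi/2,-np.pi/2,np.pi):
        def f(g):
            r=[]
            for q,p,e in D:
                pp,R=fk(q,S,g); r+=list((pp-p)/1000)+list((R-Ro.from_euler('xyz',e).as_matrix()).ravel()*.3)
            return r
        s=least_squares(f,[330,550,0,450,0,380,y0])
        if best is None or s.cost<best[0]: best=(s.cost,S,s.x)
    return best
E
python3 -c "
from fk import *
c,S,g=fit();print(c,S,g.round(3))
for q,p,e in D: print((fk(q,S,g)[0]-p).round(0),np.abs(fk(q,S,g)[1]-Ro.from_euler('xyz',e).as_matrix()).max().round(3))"
```

```text
0.008859171689161635 (-1, -1, -1, -1) [258.624 670.45  -11.372 446.    -22.87  364.986   4.712]
[60.  1. -8.] 0.0
[28. -3.  7.] 0.001
[25. 29.  5.] 0.006
[-61.  -3.  -3.] 0.011
[-41.  11.   5.] 0.003
[-36.   1.   3.] 0.006
[-32.   3.   8.] 0.006
[ 56.  15. -17.] 0.0
```

```bash
python3 - <<'E'
s=open('fk.py').read()
a=s.index("def fk"); b=s.index("D=[")
s=s[:a]+'''def fk(q,S,g):
    h,a,o1,b,o2,L,y0,d1,d2,d3,o3=g
    A=lambda i,th: Ro.from_rotvec(np.array([0,0,1.])*th*S[i])
    B=lambda th: Ro.from_rotvec(np.array([0,1.,0])*th)
    R=A(0,q[0]); p=np.array([0,0,h])+R.apply([0,d1,0]); R=R*B(q[1])*A(1,q[2]); p=p+R.apply([o1,d2,a])
    R=R*B(q[3])*A(2,q[4]); p=p+R.apply([o2,d3,b])
    R=R*B(q[5]); p=p+R.apply([o3,0,L]); R=R*A(3,q[6]+y0)
    return p,R.as_matrix()
'''+s[b:].replace("380,y0]","380,y0,0,0,0,0]")
open('fk.py','w').write(s)
E
python3 -c "
from fk import *
c,S,g=fit();print(c,S,g.round(3).tolist())
for q,p,e in D: print((fk(q,S,g)[0]-p).round(0),np.abs(fk(q,S,g)[1]-Ro.from_euler('xyz',e).as_matrix()).max().round(3))
np.save('g.npy',g)
"
```

```text
6.0157678098085116e-05 (-1, -1, -1, -1) [284.699, 643.591, -1.509, 441.02, 0.323, 338.23, 4.712, -30.009, -27.798, 0.876, -3.311]
[-0.  1.  1.] 0.0
[-1.  1.  0.] 0.001
[ 1. -1. -2.] 0.006
[-2. -0.  1.] 0.011
[2. 2. 0.] 0.003
[-3.  0. -2.] 0.006
[ 3. -3.  2.] 0.006
[ 0. -1. -0.] 0.0
```

```bash
cat > sim.py <<'E'
from fk import *
g=np.load('g.npy');S=(-1,-1,-1,-1)
vm=.7*np.array([2.22,2.22,3.01,3.01,3.14,3.14,3.14])/12
def step(q,p,R):
    l=np.maximum(lo,q-vm);u=np.minimum(hi,q+vm);q=np.clip(q,l+1e-6,u-1e-6)
    def f(x):
        pp,RR=fk(x,S,g); return np.r_[(pp-p)/1000,Ro.from_matrix(R@RR.T).as_rotvec()*W,1e-3*(x-q)]
    return least_squares(f,q,bounds=(l,u),max_nfev=12).x
W=1.
def call(q,d,n,yaw=0):
    p,R=fk(q,S,g); Rt=R@Ro.from_euler('z',yaw).as_matrix(); tgt=p+R@np.array(d)*10
    for i in range(n):
        c,Rc=fk(q,S,g); e=tgt-c; st=c+e*min(1,41.7/max(1e-9,np.linalg.norm(e)))
        rv=Ro.from_matrix(Rt@Rc.T).as_rotvec(); rv*=min(1,.125/max(1e-9,np.linalg.norm(rv)))
        q=step(q,st,Ro.from_rotvec(rv).as_matrix()@Rc)
    return q
def go(q,T,n):
    p,R=fk(q,S,g); return call(q,R.T@(np.array(T,float)-p)/10,n)
def show(q):
    p,R=fk(q,S,g); print(q.round(2),p.round(0),R[:,2].round(3))
E
python3 - <<'E'
from sim import *
from workcell import monitor
q=monitor.observe()['joint_positions']; show(q)
np.save('q.npy',q)
show(call(np.array(D[5][0],float),[-8,43,5],11))
# feasible goals
p,R=fk(q,S,g); sols=[]
rng=np.random.default_rng(0)
for T in([592,-150,130],[598,30,66]):
  sols=[]
  for k in range(60):
    x0=rng.uniform(lo,hi)
    f=lambda x:np.r_[(fk(x,S,g)[0]-T)/1000,Ro.from_matrix(R@fk(x,S,g)[1].T).as_rotvec()]
    r=least_squares(f,x0,bounds=(lo,hi))
    if r.cost<1e-8: sols.append(r.x)
  print(T,len(sols)); print(np.array(sols)[:8].round(2))
for path in([[300,600,800],[600,500,600],[800,300,500],[700,-50,450],[592,-150,250]],[[200,700,700],[500,650,600],[800,400,500],[700,0,450],[592,-150,250]],[[100,550,900],[300,600,800],[600,500,600],[700,0,450],[592,-150,250]]):
    x=q.copy()
    for T in path: x=go(x,T,14); show(x)
    print()
E
```

```text
[-1.98 -0.35  1.29  1.75 -0.17  0.93 -0.61] [507. 308. 595.] [ 0.142  0.648 -0.748]
[-1.97 -0.35  1.29  1.75 -0.18  0.96 -0.6 ] [500. 300. 594.] [ 0.117  0.645 -0.755]
[592, -150, 130] 33
[[ 1.18  1.09 -1.23  1.83  0.36  0.81 -0.07]
 [ 0.7   0.75 -0.3   1.87 -0.68  0.87  0.93]
 [ 0.26  0.77  0.39  1.9  -1.05  1.19  1.29]
 [ 0.95  0.84 -0.72  1.85 -0.29  0.76  0.55]
 [ 1.19  1.11 -1.27  1.83  0.42  0.83 -0.12]
 [ 1.16  1.04 -1.15  1.83  0.26  0.78  0.03]
 [ 1.2   1.13 -1.29  1.83  0.44  0.84 -0.15]
 [ 0.26  0.77  0.39  1.9  -1.05  1.19  1.29]]
[598, 30, 66] 33
[[ 0.93  1.14 -1.19  2.03  0.67  0.46 -0.51]
 [ 0.55  0.82 -0.48  2.05 -0.9   0.49  0.99]
 [ 0.69  0.89 -0.7   2.05 -0.56  0.39  0.67]
 [ 0.88  1.05 -1.06  2.03  0.36  0.38 -0.22]
 [ 0.75  0.93 -0.82  2.04 -0.3   0.35  0.42]
 [ 0.78  0.95 -0.87  2.04 -0.16  0.35  0.28]
 [ 0.8   0.97 -0.91  2.04 -0.05  0.35  0.17]
 [ 0.65  0.86 -0.63  2.05 -0.69  0.41  0.79]]
[-1.97  0.02  0.91  1.28 -0.22  1.15 -1.11] [300. 600. 800.] [ 0.142  0.648 -0.748]
[-1.23  0.4   1.06  1.45 -1.05  1.25 -0.1 ] [600. 500. 600.] [ 0.142  0.648 -0.748]
[-0.5
[... 397 characters left out ...]
 0.142  0.648 -0.748]
[-0.61  0.59  0.57  1.23 -1.05  1.26  0.06] [800. 400. 500.] [ 0.142  0.648 -0.748]
[-0.19  0.51  0.71  1.54 -1.02  1.53  0.65] [700.   0. 450.] [ 0.142  0.648 -0.748]
[ 0.08  0.67  0.7   1.84 -1.03  1.44  1.2 ] [ 592. -150.  250.] [ 0.142  0.648 -0.748]

[-1.89 -0.1   0.25  1.13  0.21  1.41 -1.66] [100. 550. 900.] [ 0.142  0.648 -0.748]
[-1.69  0.02  0.62  1.27 -0.21  1.15 -1.13] [300. 600. 800.] [ 0.142  0.648 -0.748]
[-1.11  0.34  0.82  1.44 -0.93  1.16 -0.17] [600. 500. 600.] [ 0.142  0.648 -0.748]
[-0.23  0.53  0.79  1.54 -1.05  1.57  0.68] [700.   0. 450.] [ 0.142  0.648 -0.748]
[ 0.05  0.69  0.76  1.84 -1.05  1.47  1.23] [ 592. -150.  250.] [ 0.142  0.648 -0.748]
```

```bash
python3 - <<'E'
from sim import *
q=np.load('q.npy')
for T,n in(([300,600,800],12),([600,500,600],12),([800,300,500],10),([700,-50,450],10),([592,-150,250],7),([592,-150,130],6),([595,-60,66],6),([598,30,66],6),([599,70,66],6)):
    p,R=fk(q,S,g); print(T,n,(R.T@(np.array(T)-p)/10).round(1)); q=go(q,T,n); show(q)
E
```

```text
[300, 600, 800] 12 [ 35.3 -21.3   0.7]
[-1.97  0.02  0.91  1.28 -0.22  1.15 -1.11] [300. 600. 800.] [ 0.142  0.648 -0.748]
[600, 500, 600] 12 [-20.4  28.6  12.7]
[-1.23  0.4   1.06  1.45 -1.05  1.25 -0.1 ] [600. 500. 600.] [ 0.142  0.648 -0.748]
[800, 300, 500] 10 [-21.5  20.8  -2.6]
[-0.5   0.57  0.58  1.28 -1.05  1.33  0.18] [800. 300. 500.] [ 0.142  0.648 -0.748]
[700, -50, 450] 10 [-29.8  -6.9 -20.4]
[-0.11  0.54  0.72  1.5  -1.01  1.59  0.7 ] [700. -50. 450.] [ 0.142  0.648 -0.748]
[592, -150, 250] 7 [-20.8 -11.7   6.9]
[ 0.08  0.67  0.69  1.84 -1.03  1.44  1.2 ] [ 592. -150.  250.] [ 0.142  0.648 -0.748]
[592, -150, 130] 6 [-7.9 -1.2  9. ]
[ 0.26  0.77  0.39  1.9  -1.05  1.18  1.29] [ 592. -150.  130.] [ 0.142  0.648 -0.748]
[595, -60, 66] 6 [ 2.6 -1.3 10.7]
[ 0.41  0.8  -0.05  2.   -1.05  0.81  1.23] [595. -60.  66.] [ 0.142  0.648 -0.748]
[598, 30, 66] 6 [ 6.8 -0.6  5.9]
[ 0.45  0.8  -0.33  2.06 -1.05  0.57  1.12] [598.  30.  66.] [ 0.142  0.648 -0.748]
[599, 70, 66] 6 [ 3.  -0.3  2.6]
[ 0.46  0.81 -0.45  2.08 -1.05  0.47  1.08] [599.  70.  66.] [ 0.142  0.648 -0.748]
```

```bash
python3 -m crank '[{"hand":0,"tx":3.5,"ty":-2,"tz":0,"yaw":0},{"hand":0,"tx":7,"ty":-4,"tz":0,"yaw":0},{"hand":0,"tx":10.5,"ty":-6,"tz":0,"yaw":0},{"hand":0,"tx":14,"ty":-8,"tz":0.5,"yaw":0},{"hand":0,"tx":17.5,"ty":-10,"tz":0.5,"yaw":0},{"hand":0,"tx":21,"ty":-12,"tz":0.5,"yaw":0},{"hand":0,"tx":24.5,"ty":-14,"tz":0.7,"yaw":0},{"hand":0,"tx":28,"ty":-16,"tz":0.7,"yaw":0},{"hand":0,"tx":31.5,"ty":-18,"tz":0.7,"yaw":0},{"hand":0,"tx":35,"ty":-21,"tz":0.7,"yaw":0},{"hand":0,"tx":35,"ty":-21,"tz":0.7,"yaw":0}]'
python3 -c "from h import *;info()
from workcell import monitor;s=monitor.observe()
for T in([600,500,600],): print(delta(s,T,0))"
```

```text
time_s: 23.82
eef_pos: [293.8, 605.8, 799.0]
eef_rot: [3.003, -0.715, 1.572]
force: [-1.6, 0.3, -0.9]
width: 0.007
gripper_force: 0.0
q [-1.93  0.02  0.86  1.28 -0.22  1.15 -1.12] p [294. 606. 799.] z [ 0.137  0.649 -0.748] x [-0.001  0.755  0.656] fa 57.0 23.8167
(array([-21.06,  29.2 ,  12.22]), np.float64(1.572))
```

Matches the model. Next two legs.

```bash
python3 -m crank '[{"hand":0,"tx":-2.2,"ty":3,"tz":1.2,"yaw":0},{"hand":0,"tx":-4.4,"ty":6,"tz":2.4,"yaw":0},{"hand":0,"tx":-6.6,"ty":9,"tz":3.6,"yaw":0},{"hand":0,"tx":-8.8,"ty":12,"tz":4.8,"yaw":0},{"hand":0,"tx":-11,"ty":15,"tz":6,"yaw":0},{"hand":0,"tx":-13.2,"ty":18,"tz":7.2,"yaw":0},{"hand":0,"tx":-15.4,"ty":21,"tz":8.6,"yaw":0},{"hand":0,"tx":-17.6,"ty":24,"tz":10,"yaw":0},{"hand":0,"tx":-19.8,"ty":27,"tz":11.2,"yaw":0},{"hand":0,"tx":-21,"ty":29,"tz":12,"yaw":0},{"hand":0,"tx":-21,"ty":29,"tz":12,"yaw":0}]' | head -3
python3 -c "from h import *;info()
from workcell import monitor;s=monitor.observe()
for T in([800,300,500],): print(delta(s,T,0))"
python3 -m crank '[{"hand":0,"tx":-2.5,"ty":2.5,"tz":-0.3,"yaw":0},{"hand":0,"tx":-5,"ty":5,"tz":-0.6,"yaw":0},{"hand":0,"tx":-7.5,"ty":7.5,"tz":-1,"yaw":0},{"hand":0,"tx":-10.5,"ty":10.5,"tz":-1.3,"yaw":0},{"hand":0,"tx":-13,"ty":13,"tz":-1.6,"yaw":0},{"hand":0,"tx":-16,"ty":16,"tz":-2,"yaw":0},{"hand":0,"tx":-19,"ty":18.5,"tz":-2.3,"yaw":0},{"hand":0,"tx":-21.5,"ty":20.8,"tz":-2.6,"yaw":0},{"hand":0,"tx":-21.5,"ty":20.8,"tz":-2.6,"yaw":0}]' | head -3
python3 -c "from h import *;info()
from workcell import monitor;s=monitor.observe()
for T in([700,-50,450],): print(delta(s,T,0))"
```

```text
time_s: 24.73
eef_pos: [608.2, 486.4, 595.1]
eef_rot: [3.01, -0.71, 1.552]
q [-1.14  0.37  0.92  1.45 -0.98  1.21 -0.12] p [608. 486. 595.] z [ 0.143  0.644 -0.752] x [0.014 0.758 0.652] fa 10.0 24.7333
(array([-20.07,  19.97,  -2.1 ]), np.float64(1.552))
time_s: 25.48
eef_pos: [808.5, 282.5, 495.3]
eef_rot: [3.01, -0.711, 1.55]
q [-0.45  0.57  0.55  1.27 -1.03  1.33  0.18] p [808. 283. 495.] z [ 0.145  0.644 -0.751] x [0.016 0.758 0.652] fa -8.0 25.4833
(array([-28.32,  -7.64, -19.58]), np.float64(1.55))
```

```bash
python3 -m crank '[{"hand":0,"tx":-3.3,"ty":-0.9,"tz":-2.2,"yaw":0},{"hand":0,"tx":-6.6,"ty":-1.8,"tz":-4.4,"yaw":0},{"hand":0,"tx":-10,"ty":-2.7,"tz":-6.8,"yaw":0},{"hand":0,"tx":-13.3,"ty":-3.6,"tz":-9,"yaw":0},{"hand":0,"tx":-16.6,"ty":-4.5,"tz":-11.3,"yaw":0},{"hand":0,"tx":-20,"ty":-5.4,"tz":-13.6,"yaw":0},{"hand":0,"tx":-23.3,"ty":-6.3,"tz":-16,"yaw":0},{"hand":0,"tx":-26.5,"ty":-7.2,"tz":-18.2,"yaw":0},{"hand":0,"tx":-28.3,"ty":-7.6,"tz":-19.6,"yaw":0}]' | head -3
python3 -c "from h import *;info()
from workcell import monitor;s=monitor.observe()
for T in([592,-160,200],): print(delta(s,T,0))"
```

```text
time_s: 26.23
eef_pos: [698.0, -47.4, 453.2]
eef_rot: [3.006, -0.714, 1.557]
q [-0.05  0.5   0.59  1.5  -0.96  1.54  0.65] p [698. -47. 453.] z [ 0.144  0.647 -0.749] x [0.01  0.756 0.655] fa -37.0 26.2333
(array([-25.19, -11.93,  10.15]), np.float64(1.557))
```

```bash
python3 -m crank '[{"hand":0,"tx":-3.4,"ty":-1.6,"tz":1.4,"yaw":0},{"hand":0,"tx":-6.8,"ty":-3.2,"tz":2.8,"yaw":0},{"hand":0,"tx":-10.2,"ty":-4.8,"tz":4.2,"yaw":0},{"hand":0,"tx":-13.6,"ty":-6.4,"tz":5.6,"yaw":0},{"hand":0,"tx":-17,"ty":-8,"tz":7,"yaw":0},{"hand":0,"tx":-20.4,"ty":-9.6,"tz":8.4,"yaw":0},{"hand":0,"tx":-23.5,"ty":-11.2,"tz":9.6,"yaw":0},{"hand":0,"tx":-25.2,"ty":-12,"tz":10.2,"yaw":0}]' | head -3
python3 - <<'E'
from h import *;info()
from workcell import monitor,viewer,cut_out,place_of; import cv2
s=monitor.observe()
print(delta(s,[593,-120,110],0),delta(s,[594,-100,59],0))
w=viewer.get_image("wrist");t=viewer.get_image("top");c=viewer.get_image("scene")
for p in(t,c): print([(q,np.round(d["xyz"],0).tolist(),round(d["score"],2)) for q in("prop","tail","crown") for d in place_of(q,p)[:4]])
cv2.imwrite("pics/s3.png",np.vstack([w["image"][:250],cv2.resize(c["image"][120:270,150:450],(512,256),interpolation=2)]))
E
```

```text
time_s: 26.9
eef_pos: [591.4, -155.9, 196.4]
eef_rot: [3.01, -0.716, 1.558]
q [ 0.21  0.7   0.49  1.86 -1.    1.3   1.22] p [ 591. -156.  196.] z [ 0.14   0.649 -0.748] x [0.01  0.755 0.656] fa -61.0 26.9
(array([-2.95, -1.06,  8.81]), np.float64(1.558)) (array([-4.79, -1.66, 13.94]), np.float64(1.558))
[('prop', [597.0, -2.0, 40.0], 0.71), ('prop', [356.0, -21.0, 1.0], 0.62), ('tail', [292.0, -62.0, 13.0], 0.67), ('tail', [594.0, -77.0, 58.0], 0.57), ('crown', [600.0, 42.0, 130.0], 0.82)]
[('prop', [359.0, -23.0, 2.0], 0.98), ('prop', [452.0, -188.0, 1.0], 0.86), ('prop', [597.0, -1.0, 42.0], 0.76), ('tail', [593.0, -72.0, 58.0], 0.85), ('tail', [295.0, -63.0, 13.0], 0.67), ('tail', [437.0, -264.0, 14.0], 0.64), ('crown', [599.0, 40.0, 134.0], 0.89)]
```

View pics/s3.png

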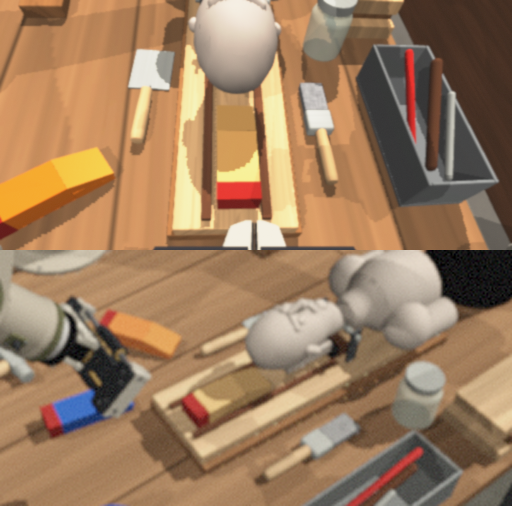

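The prop lies flat between the battens at wrist (238,150), with the red tail at (238,193), and the head is undisturbed. The closed, leaning fingers are behind it, at the bottom centre of the wrist view. Lowering behind the tail.

```bash
python3 -m crank '[{"hand":0,"tx":-1.5,"ty":-0.5,"tz":3.5,"yaw":0},{"hand":0,"tx":-3,"ty":-1,"tz":7,"yaw":0},{"hand":0,"tx":-4,"ty":-1.4,"tz":10.5,"yaw":0},{"hand":0,"tx":-4.8,"ty":-1.6,"tz":13,"yaw":0},{"hand":0,"tx":-4.8,"ty":-1.6,"tz":13.9,"yaw":0},{"hand":0,"tx":-4.8,"ty":-1.6,"tz":13.9,"yaw":0}]'
python3 - <<'E'
from h import *;info()
from workcell import monitor
s=monitor.observe(); u=np.array([np.cos(1.536),np.sin(1.536)])
print(s['eef_pos'],s['force'],(s['eef_pos'][:2]-[604,206])@u)
for x in(-290,-230,-190,-165): print(x,delta(s,[*(np.array([604,206])+x*u),57],0))
E
```

```text
time_s: 27.85
eef_pos: [596.8, -98.4, 61.3]
eef_rot: [3.007, -0.718, 1.561]
force: [0.5, -0.4, -0.4]
width: 0.006
gripper_force: 0.0
q [ 0.4   0.82  0.05  1.95 -1.04  0.91  1.27] p [597. -98.  61.] z [ 0.14   0.651 -0.746] x [0.008 0.753 0.658] fa -42.0 27.85
[596.84568344 -98.43317616  61.30474577] [ 0.48580112 -0.43979953 -0.4275964 ] -304.4977869903016
-290 (array([ 0.81, -0.48,  1.23]), np.float64(1.561))
-230 (array([ 5.33, -0.86,  5.16]), np.float64(1.561))
-190 (array([ 8.34, -1.11,  7.78]), np.float64(1.561))
-165 (array([10.22, -1.27,  9.42]), np.float64(1.561))
```

```bash
python3 -m crank '[{"hand":0,"tx":0.6,"ty":-0.48,"tz":1.0,"yaw":0},{"hand":0,"tx":1.2,"ty":-0.5,"tz":1.6,"yaw":0},{"hand":0,"tx":2.1,"ty":-0.6,"tz":2.4,"yaw":0},{"hand":0,"tx":3,"ty":-0.7,"tz":3.1,"yaw":0},{"hand":0,"tx":3.9,"ty":-0.75,"tz":3.9,"yaw":0},{"hand":0,"tx":4.6,"ty":-0.8,"tz":4.5,"yaw":0},{"hand":0,"tx":5.3,"ty":-0.86,"tz":5.1,"yaw":0},{"hand":0,"tx":5.3,"ty":-0.86,"tz":5.1,"yaw":0}]'
cat > st.py <<'E'
from h import *
from workcell import monitor
s=monitor.observe(); u=np.array([np.cos(1.536),np.sin(1.536)]); v=np.array([-u[1],u[0]])
d=s['eef_pos'][:2]-[604,206]
print("x,y,z",(d@u).round(1),(d@v).round(1),s['eef_pos'][2].round(1),"F",(s['force'][:2]@u).round(1),s['force'].round(1))
for x in(-190,-180,-170,-165,-155,-145): print(x,delta(s,[*(np.array([604,206])+x*u),57],0)[0])
E
python3 st.py
```

```text
time_s: 28.52
eef_pos: [596.9, -25.0, 59.5]
eef_rot: [3.003, -0.716, 1.564]
force: [0.8, 0.1, 0.2]
width: 0.004
gripper_force: 0.0
x,y,z -231.2 -0.9 59.5 F 0.1 [0.8 0.1 0.2]
-190 [ 2.94 -0.38  2.86]
-180 [ 3.7  -0.44  3.52]
-170 [ 4.45 -0.5   4.17]
-165 [ 4.83 -0.53  4.5 ]
-155 [ 5.58 -0.6   5.15]
-145 [ 6.34 -0.66  5.8 ]
```

```bash
python3 -m crank '[{"hand":0,"tx":0.6,"ty":-0.1,"tz":0.7,"yaw":0},{"hand":0,"tx":1.2,"ty":-0.2,"tz":1.3,"yaw":0},{"hand":0,"tx":1.8,"ty":-0.3,"tz":1.8,"yaw":0},{"hand":0,"tx":2.4,"ty":-0.35,"tz":2.4,"yaw":0},{"hand":0,"tx":2.9,"ty":-0.38,"tz":2.8,"yaw":0},{"hand":0,"tx":2.9,"ty":-0.38,"tz":2.8,"yaw":0}]'
python3 st.py; python3 -c "
from h import *
from workcell import viewer,place_of
c=viewer.get_image('scene')
print([(q,np.round(d['xyz'],0).tolist(),round(d['score'],2)) for q in('prop','tail','crown') for d in place_of(q,c)[:4]])"
```

```text
time_s: 29.02
eef_pos: [597.7, 12.7, 56.1]
eef_rot: [3.003, -0.713, 1.561]
force: [0.2, -2.4, -0.5]
width: 0.0
gripper_force: 1.0
x,y,z -193.4 -0.4 56.1 F -2.3 [ 0.2 -2.4 -0.5]
-190 [ 0.31 -0.06  0.15]
-180 [ 1.07 -0.12  0.8 ]
-170 [ 1.82 -0.19  1.45]
-165 [ 2.2  -0.22  1.78]
-155 [ 2.96 -0.28  2.43]
-145 [ 3.71 -0.35  3.08]
[('prop', [456.0, -191.0, 2.0], 0.85), ('prop', [604.0, 95.0, 42.0], 0.79), ('tail', [441.0, -265.0, 16.0], 0.69)]
```

```bash
python3 -m crank '[{"hand":0,"tx":0.5,"ty":-0.1,"tz":0.3,"yaw":0},{"hand":0,"tx":1.0,"ty":-0.1,"tz":0.75,"yaw":0},{"hand":0,"tx":1.4,"ty":-0.15,"tz":1.1,"yaw":0},{"hand":0,"tx":1.8,"ty":-0.2,"tz":1.4,"yaw":0},{"hand":0,"tx":1.8,"ty":-0.2,"tz":1.4,"yaw":0}]' >/dev/null; python3 st.py
python3 -m crank '[{"hand":0,"tx":0.2,"ty":0,"tz":0.17,"yaw":0},{"hand":0,"tx":0.38,"ty":0,"tz":0.33,"yaw":0},{"hand":0,"tx":0.38,"ty":0,"tz":0.33,"yaw":0}]' >/dev/null; python3 st.py | head -1
```

```text
x,y,z -168.0 1.6 57.0 F -3.2 [-0.2 -3.2 -0.1]
-190 [-1.66  0.3  -1.42]
-180 [-0.91  0.24 -0.76]
-170 [-0.16  0.18 -0.11]
-165 [0.22 0.14 0.22]
-155 [0.98 0.08 0.87]
-145 [1.73 0.02 1.52]
x,y,z -164.2 0.8 57.0 F -4.8 [ 0.7 -4.9 -0.6]
```

```bash

python3 -m crank '[{"hand":0,"tx":0.23,"ty":0,"tz":0.2,"yaw":0},{"hand":0,"tx":0.23,"ty":0,"tz":0.2,"yaw":0}]' >/dev/null; python3 st.py | head -1
python3 -m crank '[{"hand":0,"tx":0.23,"ty":0,"tz":0.2,"yaw":0},{"hand":0,"tx":0.23,"ty":0,"tz":0.2,"yaw":0}]' >/dev/null; python3 st.py | head -1
```

```text
x,y,z -161.2 0.5 57.0 F -5.4 [ 1.1 -5.4  0.5]
x,y,z -158.2 0.3 57.0 F -5.4 [ 0.  -5.4  0.4]
```

```bash

python3 -m crank '[{"hand":0,"tx":0.23,"ty":0,"tz":0.2,"yaw":0},{"hand":0,"tx":0.23,"ty":0,"tz":0.2,"yaw":0}]' >/dev/null; python3 st.py | head -1
python3 -m crank '[{"hand":0,"tx":0.15,"ty":0,"tz":0.13,"yaw":0},{"hand":0,"tx":0.15,"ty":0,"tz":0.13,"yaw":0}]' >/dev/null; python3 st.py | head -1
```

```text
x,y,z -156.0 -0.2 56.9 F -7.7 [-0.2 -7.7  2.9]
x,y,z -155.1 -0.7 56.8 F -11.3 [ -0.5 -11.3   4.7]
```

```bash
python3 -c "
from h import *;info()
from workcell import viewer; import cv2
c=viewer.get_image('scene');w=viewer.get_image('wrist')
cv2.imwrite('pics/s4.png',np.vstack([w['image'][:280],cv2.resize(c['image'][130:250,210:410],(512,307),interpolation=2)]))"
```

```text
q [ 0.48  0.82 -0.42  2.07 -1.04  0.49  1.1 ] p [599.  51.  57.] z [ 0.145  0.646 -0.749] x [0.009 0.756 0.654] fa 29.0 30.55
```

View pics/s4.png

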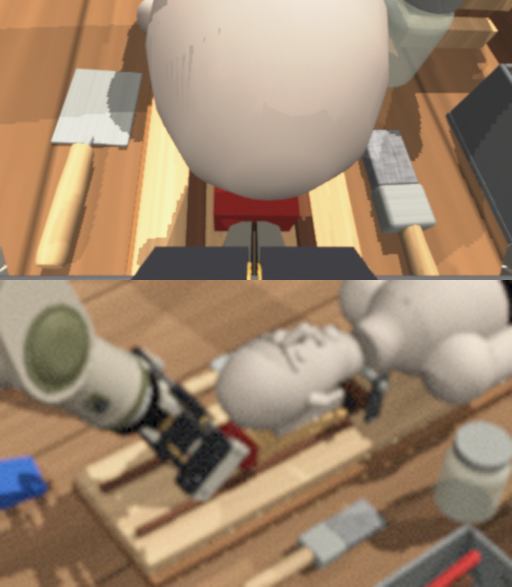

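```bash

python3 -m crank '[{"hand":0,"tx":0.12,"ty":0,"tz":0.1,"yaw":0},{"hand":0,"tx":0.12,"ty":0,"tz":0.1,"yaw":0}]' >/dev/null; python3 st.py | head -1
python3 -m crank '[{"hand":0,"tx":0,"ty":0,"tz":0,"yaw":0}]' >/dev/null; python3 st.py | head -1
```

```text
x,y,z -154.4 -1.1 56.7 F -14.6 [ -2.2 -14.5   7. ]
x,y,z -154.5 -1.1 56.8 F -15.1 [ -1.8 -15.1   6.4]
```

Force climbs at about 3 N per mm over the last 3.7 mm, to 15 N, so the prop is on the buffer with about 3 mm of squeeze. Withdrawing straight back along the lane.

```bash
python3 -m crank '[{"hand":0,"tx":-0.4,"ty":0,"tz":-0.34,"yaw":0},{"hand":0,"tx":-1.1,"ty":0,"tz":-0.95,"yaw":0},{"hand":0,"tx":-2.2,"ty":0.1,"tz":-1.9,"yaw":0},{"hand":0,"tx":-4,"ty":0.2,"tz":-3.5,"yaw":0},{"hand":0,"tx":-6.5,"ty":0.3,"tz":-5.6,"yaw":0},{"hand":0,"tx":-8.5,"ty":0.4,"tz":-8.5,"yaw":0},{"hand":0,"tx":-8.5,"ty":0.4,"tz":-11.5,"yaw":0},{"hand":0,"tx":-8.5,"ty":0.4,"tz":-14.5,"yaw":0},{"hand":0,"tx":-8.5,"ty":0.4,"tz":-14.5,"yaw":0}]'
python3 - <<'E'
from h import *;info()
from workcell import viewer,cut_out,place_of; import cv2
c=viewer.get_image('scene');w=viewer.get_image('wrist')
print([(q,np.round(d['xyz'],0).tolist(),round(d['score'],2)) for p in(c,w) for q in('prop','tail','nose','crown') for d in place_of(q,p)[:4]])
cv2.imwrite('pics/s5.png',np.vstack([w['image'][:280],cv2.resize(c['image'][130:250,210:410],(512,307),interpolation=2)]))
E
```

```text
time_s: 31.65
eef_pos: [581.8, -109.9, 112.7]
eef_rot: [3.002, -0.712, 1.558]
force: [0.4, -1.7, -0.4]
width: 0.006
gripper_force: 0.0
q [ 0.62  0.74 -0.24  1.95 -0.8   0.81  1.03] p [ 582. -110.  113.] z [ 0.147  0.645 -0.75 ] x [0.01  0.757 0.653] fa -16.0 31.65
[('prop', [602.0, 130.0, 41.0], 0.82), ('prop', [360.0, -22.0, 2.0], 0.73), ('prop', [454.0, -192.0, -1.0], 0.56), ('prop', [277.0, 394.0, -1.0], 0.42), ('tail', [438.0, -262.0, 15.0], 0.89), ('tail', [295.0, -65.0, 16.0], 0.85), ('tail', [600.0, 57.0, 59.0], 0.74), ('nose', [421.0, 17.0, 0.0], 0.74), ('nose', [611.0, 204.0, 45.0], 0.65), ('nose', [468.0, -113.0, -4.0], 0.58), ('crown', [599.0, 43.0, 143.0], 0.78), ('crown', [709.0, -298.0, -3.0], 0.7), ('prop', [602.0, 130.0, 42.0], 0.93), ('prop', [359.0, -17.0, -1.0], 0.92), ('tail', [600.0, 58.0, 64.0], 0.57), ('nose', [418.0, 24.0, 2.0], 0.68), ('crown', [597.0, 45.0, 142.0], 0.86)]
```

View pics/s5.png

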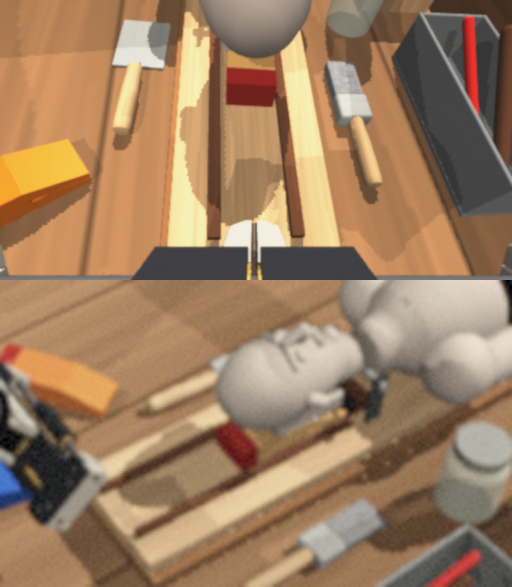

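The prop sits square between the battens, red tail at wrist (250,85), with its origin at stand x ≈ -76. The crown has risen about 8 mm and the tool is clear of everything. Handing in.

```bash
python3 -c "from workcell import sign_off;print(sign_off())"
```

```text
the job is handed in; nothing more can be done
None
```

The prop is fully home under the head, bearing on the neck block's buffer at a peak push of about 15 N, and I handed the job in at about 32 s. The head is up about 8 mm at the crown and nothing else on the bench was moved. The one doubt is that, as I carried the prop in, its nose probably brushed the crown: the force reading was about 4 N, the prop slipped about 20 mm back in the fingers, and the head showed no shift.

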